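Re-lamp the stall's table light

ROBOT

A 7-joint arm with a two-finger parallel gripper is mounted at the origin on the work surface. World frame = base frame: x ahead of the robot, y to its left, z up, the work surface at z = 0. Lengths are in m, angles in rad, forces in N, time in s.
With the tool pointing down it reaches from about 0.4 to 0.85 m from the base axis. Payload 10.4 kg.
Tool frame: the origin (TCP) lies between the finger pads; the fingertips stand 14 mm ahead of it and the grasp point (between the pads) lies 5 mm behind it; z points along the fingers, y is the direction in which the jaws open and shut (so a half turn about z gives the same grasp; the last joint's range is limited). The gripper opens to 87 mm and grips with 3 to 60 N. Pads are 19 mm wide; open, the fingers measure 117 mm over their backs; the gripper's body (75 mm by 190 mm) begins 51 mm behind the grasp point.
Start: joints at [-0.023, 0.332, -0.065, 1.46, 0.022, 1.35, -0.088], TCP at [0.625, 0, 0.212] pointing down, gripper open.
Joint ranges: [-2.6, 2.6], [-0.5, 2.12], [-1.47, 1.34], [0.16, 2.42], [-1.27, 4.41], [0.06, 2.06], [-2.6, 2.6]. Speed limits (rad/s): [2.22, 2.22, 2.79, 2.79, 3.14, 3.14, 3.14].

INTERFACE

Orientations are given as a unit quaternion [x, y, z, w].
In Python, from bench import readout, camera, calibration, order gives the robot as it stands.
- The arm moves only by the tool apply_moves, never from a script. Its argument "deltas" is a list of rows, each an object with "translation": the shift along the world's x, y, z in m, a list of three; "turn": the turn, a rotation vector about the world's x, y, z in rad, a list of three; "hand": the finger opening in m, from 0 to 0.087. A call has 1 to 5 rows; each row shifts and turns the pose as measured when the row begins; what a row does not reach is not made up. A row lasts 1/10 s, in which the tool goes at most 50 mm and 8.59 degrees, less where a joint would pass 70% of its speed; a pose out of reach is approached as far as the arm can. A call with a gripper value outside its range is refused whole. The fingers move at their own pace and stop on an object; "newtons" is the grip in N (left out, the last holds). Time passes only in rows, so rows that do not move let the fingers close. It gives the time, the measured TCP pose, the force and the opening at its end, in the units of the state.
- readout.read_state(): the state, without advancing time (a new reading comes with each control period).
- camera(name): name is "scene" or "side" or "wrist"; returns the picture (400x640x3 uint8, red, green, blue); there is no depth.
- calibration(name): a dict with "fx", "fy", "cx", "cy" (pixels), "D" ([k1, k2, p1, p2, k3] as OpenCV has them; the pictures are not rectified), "extrinsics" (4x4, takes a point from world to camera coordinates). Camera axes: x right, y down, z forward; pixel columns grow to the right and rows downward; lengths in m; the calibration is good to about 2 mm. A picture is of the moment at which its call begins: read the wrist's pose just before it. calibration takes no time and is no camera call; for the wrist camera it gives the pose at the moment of the call.
- order.close_job(): hands the job in, once; it reports no verdict.
The state is a dict: "time": time; "joint_positions": joint angles; "joint_vel": joint speeds; "joint_torque": joint torques, N m; "ee_pos": TCP position; "eef_rot": TCP orientation; "ft_force": force on the tool from outside, world axes, zero at the start; "torque": the same for the moment, N m; "width": finger opening in m.
Only numpy, scipy, OpenCV 4.12 (cv2) and the standard library are available. Lean on these libraries where they do the work, as an engineer would, in place of code of your own. Each camera call takes 0.05 s, during which the arm holds its last target. There are 200 camera calls.

TASK

Re-lamp the table light of this print stall. Swing its metal shade well clear of the sockets (about a quarter turn, away from the robot), unlock each spent (shorter, grey) lamp from its socket and stand it upright in the plywood tray, and fit every new white lamp standing on the felt mat into an empty socket of its own - lugs down the slots, press in against the spring, twist clockwise to the stop and let it rise into its notch so that it is locked. Last, swing the shade squarely back over the row of sockets, and leave the bottle, cup and printing block where they are.

Things in the scene. Friction and masses are not known exactly. Their poses are not given: they have to be found in the camera images.
- lightbar: fixed low table light: dark steel base plate 100 by 410 mm, 11 mm thick; origin on the table under the axis of the upright steel post (22 mm diameter) that carries the shade, at the +y end of the plate; the three sockets (black cups 82 mm across with a metal rim, 41 mm high) stand in a row along its -y axis at 120, 210 and 300 mm from the post; z up.
- shade (a joint): stiff vertical hinge of the shade on the post, rad, range -0.4 to 1.75; 0 = shade squarely over the row of sockets (pointing along the bar's -y), +1.57 = pointing along the bar's +x (anticlockwise from above is positive). Stays where left; needs about 5 N at the knob. Aluminium panel 84 mm wide, from 70 to 345 mm from the post, underside 161 mm, top 175 mm above the table; hub 38 mm diameter, top at 186 mm.
- shade_knob (a point): centre of the top of the upright black round knob on the shade: 24 mm diameter, 52 mm tall (from 175 to 227 mm above the table), 120 mm from the hinge axis.
- lamp0: flat LED lamp, 105 mm tall, standing upright; origin at the centre of its underside, z up. Round metal barrel 48 mm diameter up to 32 mm (foot chamfered 3.5 mm), two lugs along the lamp's +x and -x reaching 34 mm from the axis, 8 mm wide, at heights 6-13 mm; collar 54 mm diameter at 32-40 mm; white slab 60 mm (x) by 24 mm (y) at 40-105 mm, gripped across the 24 mm. May be absent (None).
- lamp1: another lamp exactly like lamp0 (0.1 to 0.2 kg each; a half turn about z makes no difference). May be absent (None).
- lamp2: another lamp exactly like lamp0. May be absent (None).
- socket0 (a point): socket nearest the post; the point is the centre of the mouth, level with the rim top, 41 mm above the table; axes as the light bar. Inner diameter 54 mm, with two open slots 16 mm wide for the lugs, along the bar's +x and -x. A sprung plunger inside: a lamp merely put in rests on it unlocked, its origin 16 mm below the rim top. All three sockets are alike.
- socket1 (a point): middle socket, as socket0. To lock: press (4 rising to 9 N) until the lamp's origin is 25 to 30 mm below the rim top (bottoms at 30), twist 60 degrees clockwise seen from above (stop about 5 degrees beyond; another stop blocks the other way), let up: it rises into its notch. Locked, its origin is 19 mm below the rim top and its x axis 60 degrees clockwise from the bar's x.
- socket2 (a point): socket farthest from the post, as socket0. Small dark marks on each rim show where the lugs end when locked. To take a lamp out: press, twist back, lift.
- spent0: spent lamp locked in socket0 at the start: like lamp0 but only 85 mm tall, its slab grey (60 by 24 mm, at heights 40-85 mm); origin at the centre of its underside. May be absent (None): one or two are there.
- spent1: spent lamp locked in socket1 at the start: like lamp0 but only 85 mm tall, its slab grey (60 by 24 mm, at heights 40-85 mm); origin at the centre of its underside. May be absent (None): one or two are there.
- spent2: spent lamp locked in socket2 at the start: like lamp0 but only 85 mm tall, its slab grey (60 by 24 mm, at heights 40-85 mm); origin at the centre of its underside. May be absent (None): one or two are there.
- tray: fixed open plywood tray 220 (x) by 140 (y) mm outside, walls 6 mm thick and 22 mm high, inner floor 6 mm above the table; origin at the centre of its underside.
- felt: fixed grey felt mat 360 (x) by 200 (y) mm, 3 mm thick, on which the lamps start; origin at the centre of its underside.
- ink_bottle: bystander: dark bottle, 64 mm diameter, 140 mm tall; origin at the centre of its underside.
- paper_cup: bystander: open cup, 72 mm diameter, 85 mm tall; origin at the centre of its underside.
- print_block: bystander: wooden printing block 90 by 70 by 33 mm; origin at the centre of its underside.
Mind the look-alikes: they are no part of the job. Leave any green look-alike of the lamp1 alone. What is shaped like the spent2 but turquoise is not meant.

How it is judged:
On the way, in this order (a step that is already met when the one before it is completed fails the run):
1. the shade is swung well clear of the sockets (joint above 1.2 rad) (value of joint shade above 1.2 rad), for 0.2 s.
2. every spent lamp stands in the tray and every new lamp is locked in a socket (((horizontal distance between lamp0 and socket0 below 0.005 m and z of lamp0 in the frame of socket0 between -0.0225 and -0.0175 m and angle between the x axis of lamp0 and the x axis of lightbar, either way round between 0.85 and 1.25 rad and angle between lamp0's own z axis and vertical below 0.08 rad and linear speed of lamp0 below 0.03 m/s) or (horizontal distance between lamp0 and socket1 below 0.005 m and z of lamp0 in the frame of socket1 between -0.0225 and -0.0175 m and angle between the x axis of lamp0 and the x axis of lightbar, either way round between 0.85 and 1.25 rad and angle between lamp0's own z axis and vertical below 0.08 rad and linear speed of lamp0 below 0.03 m/s) or (horizontal distance between lamp0 and socket2 below 0.005 m and z of lamp0 in the frame of socket2 between -0.0225 and -0.0175 m and angle between the x axis of lamp0 and the x axis of lightbar, either way round between 0.85 and 1.25 rad and angle between lamp0's own z axis and vertical below 0.08 rad and linear speed of lamp0 below 0.03 m/s)) and ((horizontal distance between lamp1 and socket0 below 0.005 m and z of lamp1 in the frame of socket0 between -0.0225 and -0.0175 m and angle between the x axis of lamp1 and the x axis of lightbar, either way round between 0.85 and 1.25 rad and angle between lamp1's own z axis and vertical below 0.08 rad and linear speed of lamp1 below 0.03 m/s) or (horizontal distance between lamp1 and socket1 below 0.005 m and z of lamp1 in the frame of socket1 between -0.0225 and -0.0175 m and angle between the x axis of lamp1 and the x axis of lightbar, either way round between 0.85 and 1.25 rad and angle between lamp1's own z axis and vertical below 0.08 rad and linear speed of lamp1 below 0.03 m/s) or (horizontal distance between lamp1 and socket2 below 0.005 m and z of lamp1 in the frame of socket2 between -0.0225 and -0.0175 m and angle between the x axis of lamp1 and the x axis of lightbar, either way round between 0.85 and 1.25 rad and angle between lamp1's own z axis and vertical below 0.08 rad and linear speed of lamp1 below 0.03 m/s)) and ((horizontal distance between lamp2 and socket0 below 0.005 m and z of lamp2 in the frame of socket0 between -0.0225 and -0.0175 m and angle between the x axis of lamp2 and the x axis of lightbar, either way round between 0.85 and 1.25 rad and angle between lamp2's own z axis and vertical below 0.08 rad and linear speed of lamp2 below 0.03 m/s) or (horizontal distance between lamp2 and socket1 below 0.005 m and z of lamp2 in the frame of socket1 between -0.0225 and -0.0175 m and angle between the x axis of lamp2 and the x axis of lightbar, either way round between 0.85 and 1.25 rad and angle between lamp2's own z axis and vertical below 0.08 rad and linear speed of lamp2 below 0.03 m/s) or (horizontal distance between lamp2 and socket2 below 0.005 m and z of lamp2 in the frame of socket2 between -0.0225 and -0.0175 m and angle between the x axis of lamp2 and the x axis of lightbar, either way round between 0.85 and 1.25 rad and angle between lamp2's own z axis and vertical below 0.08 rad and linear speed of lamp2 below 0.03 m/s)) and x of spent0 in the frame of tray between -0.105 and 0.105 m and y of spent0 in the frame of tray between -0.065 and 0.065 m and z of each of spent0, spent1, spent2 in the frame of tray below 0.012 m and angle between each of spent0, spent1, spent2's own z axis and vertical below 0.12 rad and linear speed of each of spent0, spent1, spent2 below 0.03 m/s and x of spent1 in the frame of tray between -0.105 and 0.105 m and y of spent1 in the frame of tray between -0.065 and 0.065 m and x of spent2 in the frame of tray between -0.105 and 0.105 m and y of spent2 in the frame of tray between -0.065 and 0.065 m), for 0.2 s.
At the end, for the whole second after the job is handed in: Every spent lamp stands upright in the tray, at rest; every new lamp is locked in a socket (within 5 mm of its axis, origin 17.5 to 22.5 mm below the rim top, x axis 49 to 71 degrees from the bar's x axis, upright, at rest), and the shade is back over the row within 0.1 rad and at rest (all of step 2 and value of joint shade between -0.1 and 0.1 rad and velocity of joint shade between -0.05 and 0.05 rad/s); the robot touches nothing.
It fails at once if the bottle is disturbed (moved over 30 mm) (distance of ink_bottle from where it was at the start of the episode above 0.03 m).
It fails at once if the cup is disturbed (moved over 30 mm) (distance of paper_cup from where it was at the start of the episode above 0.03 m).
It fails at once if the printing block is disturbed (moved over 30 mm) (distance of print_block from where it was at the start of the episode above 0.03 m).
Of lamp0, lamp1, lamp2 only 2 to 3 are there at a start; the rules pass over those that are not, and their reading is None.
Of spent0, spent1, spent2 only 1 to 2 are there at a start; the rules pass over those that are not, and their reading is None.
At some moment in a run one of lamp0, lamp1, lamp2 may be knocked a few centimetres aside while the robot is not near it.
It also fails if it takes over 210 s, if anything falls off the work surface, if the arm or the gripper's body presses on something with over 40 N, if the wrist force passes 120 N, or if a joint passes its speed limit or range.

## Working session

There is one attempt and no reset: what is moved stays moved. The work goes in short steps, Python scripts to look and compute and a tool call to move; the robot and the scene stay as the last step left them, time stands still between calls to the robot, and variables do not carry over. Pictures are saved under pics/ and viewed, about 12 in all and at most 16, crops included, and the job is handed in when it is done.

Besides the shell and the picture viewer there is one more tool, called after "Emit:" as name([rows], argument=value, ...), one row to a line, values as JSON. apply_moves: Moves the arm, as the interface text tells. Its arguments: {"type":"object","properties":{"deltas":{"type":"array","items":{"type":"object","properties":{"translation":{"type":"array","items":{"type":"number"}},"turn":{"type":"array","items":{"type":"number"}},"hand":{"type":"number"}}}},"newtons":{"type":"number"}},"required":["deltas"]}

```bash
mkdir -p pics; ls; cat > h.py <<'E'
import numpy as np, cv2
from bench import readout, camera, calibration, order
def snap(n,f):
    c=calibration(n); im=camera(n); cv2.imwrite('pics/'+f+'.png',cv2.cvtColor(im,cv2.COLOR_RGB2BGR)); np.savez('pics/'+f+'.npz',im=im,**{k:np.array(v) for k,v in c.items()}); return im,c
def load(f): 
    d=np.load('pics/'+f+'.npz'); return d['im'],d
def K(c): return np.array([[c['fx'],0,c['cx']],[0,c['fy'],c['cy']],[0,0,1]],float)
def ray(c,uv,z):
    p=cv2.undistortPoints(np.array(uv,float).reshape(-1,1,2),K(c),np.array(c['D'],float)).reshape(-1,2)
    E=np.array(c['extrinsics']); R,t=E[:3,:3],E[:3,3]; o=-R.T@t
    d=np.c_[p,np.ones(len(p))]@R
    return o+d*((z-o[2])/d[:,2])[:,None]
def proj(c,P):
    E=np.array(c['extrinsics']); r=cv2.Rodrigues(E[:3,:3])[0]
    return cv2.projectPoints(np.array(P,float).reshape(-1,1,3),r,E[:3,3],K(c),np.array(c['D'],float))[0].reshape(-1,2)
E
python3 - <<'E'
from h import *
ims=[]
for n in('scene','side','wrist'):
    im,c=snap(n,n+'0'); E=np.array(c['extrinsics']);print(n,c['fx'],-E[:3,:3].T@E[:3,3],E[2,:3])
print(readout.read_state())
E
```

```text
pics
scene 402.7060500695199 [ 1.24289364 -0.94822526  0.86999011] [-0.53155193  0.6621196  -0.52825201]
side 464.3448094064048 [ 0.92750357 -0.53894241  1.71112264] [-0.24380732  0.30081109 -0.92199278]
wrist 352.0936086671603 [0.62422017 0.08556503 0.38452201] [-0.00108395 -0.30621289 -0.95196244]
{'time': 0.15, 'joint_positions': array([-0.02258325,  0.33268496, -0.06471067,  1.46073332,  0.02160776,
        1.34986706, -0.08850757]), 'joint_vel': array([-0.00046411, -0.00084588,  0.00044981, -0.00291869,  0.00111913,
        0.00038955, -0.00042759]), 'joint_torque': array([ 1.82067095e-03, -6.23630190e+01,  2.54254905e-02, -3.90143681e+01,
       -6.11935230e-02,  3.71907104e-02, -1.53469024e-06]), 'ee_pos': array([ 6.24715098e-01, -6.15690108e-06,  2.11670000e-01]), 'eef_rot': array([ 7.07105255e-01,  7.07108132e-01, -3.68339484e-04, -3.35937101e-04]), 'ft_force': array([-0.85222005,  0.08449527,  0.22967257]), 'torque': array([-0.00557323,  0.01572078,  0.03909904]), 'width': 0.08702863890006238}
```

View pics/scene0.png

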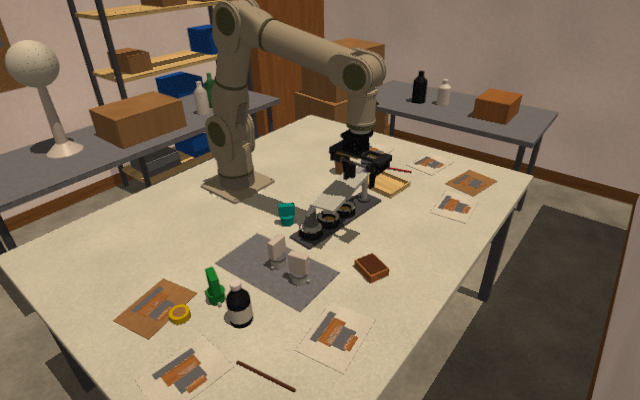

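View pics/side0.png

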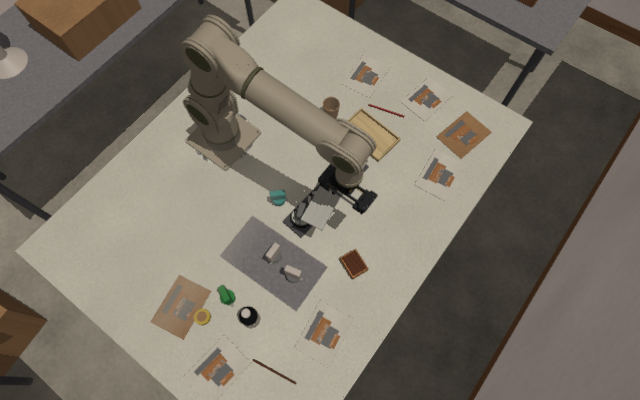

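Scene view: two white lamps on felt at (277,250) and (298,268). A spent grey lamp stands in the socket at (311,225), with other sockets at (329,218) and (346,208). The green look-alike is at (215,285), the turquoise one at (286,213).

```bash
python3 - <<'E'
from h import *
im,c=load('scene0')
a=cv2.resize(im[160:300,200:420],None,fx=3.6,fy=3.6,interpolation=cv2.INTER_CUBIC)
cv2.imwrite('pics/crop0.png',a[:,:,::-1])
s,cs=load('side0')
for n,uv,z in [('felt',[(221,256),(254,218),(326,266),(292,307)],.003)]: print(n,ray(cs,uv,z).round(3))
print('lamp tops',ray(cs,[(273,246),(293,267)],.105).round(3))
print('tray',ray(cs,[(343,124),(358,109),(400,138),(380,158)],.022).round(3))
E
```

```text
felt [[ 0.342 -0.394  0.003]
 [ 0.342 -0.202  0.003]
 [ 0.681 -0.183  0.003]
 [ 0.675 -0.379  0.003]]
lamp tops [[ 0.501 -0.262  0.105]
 [ 0.606 -0.278  0.105]]
tray [[0.373 0.343 0.022]
 [0.381 0.442 0.022]
 [0.602 0.431 0.022]
 [0.589 0.304 0.022]]
```

View pics/crop0.png

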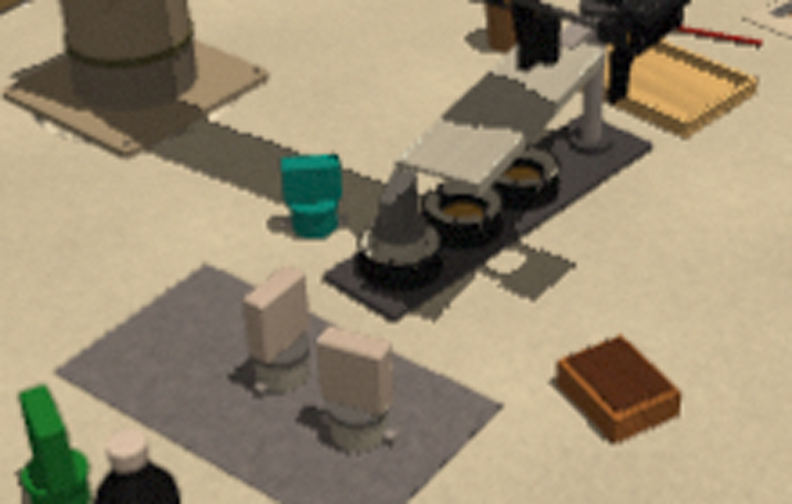

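View pics/wrist0.png

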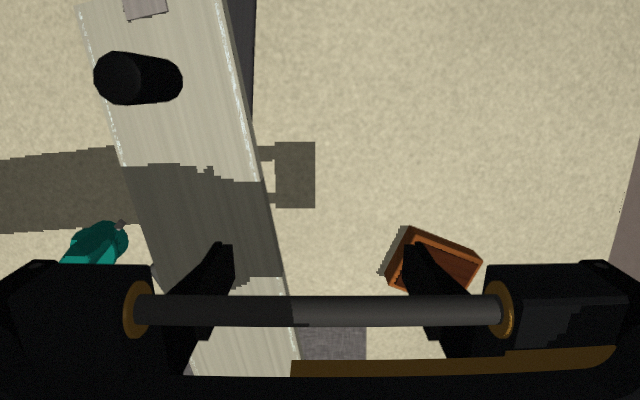

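The wrist view shows the panel with the black knob (top disc about (118,77)), and only socket2 holds a spent lamp. Now for the bar's geometry.

```bash
python3 - <<'E'
from h import *
im,c=load('wrist0')
print('knob top',ray(c,[(118,77)],.227).round(4)); 
L=ray(c,[(80,12),(122,160),(183,370)],.175); R=ray(c,[(222,0),(262,170),(298,355)],.175)
print(L.round(3),R.round(3))
print('turq/block',ray(c,[(110,230),(440,245)],.033).round(3))
s,cs=load('scene0')
f=lambda u,v:(200+u/3.6,160+v/3.6)
print('plate corners',ray(cs,[f(325,277),f(393,320),f(652,146)],.011).round(3))
print('post base',ray(cs,[f(592,135)],.011).round(3))
print('rims',ray(cs,[f(398,245),f(463,208),f(524,174)],.041).round(3))
print('bottle,green,cup', ray(cs,[(240,322),(216,303)],0).round(3))
E
```

```text
knob top [[0.537  0.0918 0.227 ]]
[[ 0.49   0.13   0.175]
 [ 0.503  0.045  0.175]
 [ 0.52  -0.118  0.175]] [[ 0.572  0.133  0.175]
 [ 0.59   0.038  0.175]
 [ 0.609 -0.102  0.175]]
turq/block [[ 0.393 -0.061  0.033]
 [ 0.759 -0.079  0.033]]
plate corners [[ 0.448 -0.148  0.011]
 [ 0.543 -0.158  0.011]
 [ 0.576  0.246  0.011]]
post base [[0.511 0.226 0.011]]
rims [[ 0.498 -0.096  0.041]
 [ 0.51  -0.008  0.041]
 [ 0.522  0.079  0.041]]
bottle,green,cup [[ 0.586 -0.506  0.   ]
 [ 0.477 -0.502  0.   ]]
```

Emit:
apply_moves([
  {"translation": [-0.02, 0.04, 0.05], "turn": [0, 0, 0], "hand": 0.087},
  {"translation": [-0.02, 0.04, 0.05], "turn": [0, 0, 0], "hand": 0.087},
  {"translation": [-0.02, 0.04, 0.02], "turn": [0, 0, 0], "hand": 0.087},
  {"translation": [0, 0, 0], "turn": [0, 0, 0], "hand": 0.087},
])

```text
time: 0.55
ee_pos: [0.5698, 0.1053, 0.3117]
eef_rot: [0.708, 0.706, -0.003, -0.002]
ft_force: [1.2, 0.6, 1.1]
width: 0.0867
```

```bash
python3 - <<'E'
from h import *
snap('wrist','wrist1'); s=readout.read_state(); print(s['ee_pos'],s['eef_rot'])
E
```

```text
[0.57074369 0.10172491 0.31048174] [ 0.70949323  0.70470092 -0.00357592 -0.00178104]
```

View pics/wrist1.png

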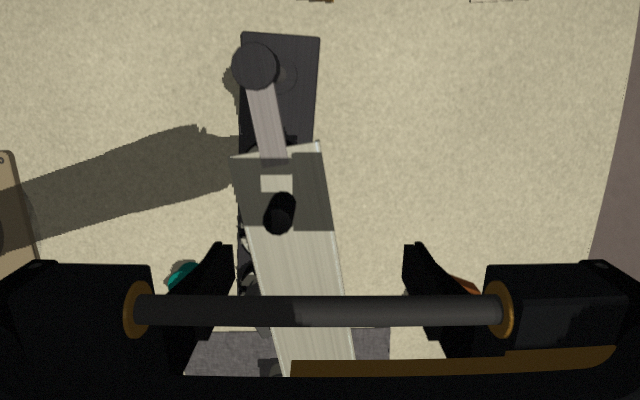

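```bash
python3 - <<'E'
from h import *
im,c=load('wrist1')
print('hub',ray(c,[(254,65)],.186).round(4),'knob',ray(c,[(276,218),(283,205)],.227).round(4))
print('postbase',ray(c,[(285,77)],.011).round(4))
print('plate',ray(c,[(242,31),(320,38),(313,148),(239,135)],.011).round(4))
E
```

```text
hub [[0.5175 0.2097 0.186 ]] knob [[0.5358 0.0941 0.227 ]
 [0.5416 0.1048 0.227 ]]
postbase [[0.5256 0.2055 0.011 ]]
plate [[0.4733 0.2616 0.011 ]
 [0.5706 0.2521 0.011 ]
 [0.5607 0.1137 0.011 ]
 [0.4614 0.1318 0.011 ]]
```

Emit:
apply_moves([
  {"translation": [-0.034, -0.008, -0.03], "turn": [0, 0, 0], "hand": 0.087},
  {"translation": [0, 0, -0.04], "turn": [0, 0, 0], "hand": 0.087},
  {"translation": [0, 0, -0.03], "turn": [0, 0, 0], "hand": 0.087},
  {"translation": [0, 0, 0], "turn": [0, 0, 0], "hand": 0.087},
])

```text
time: 1.0
ee_pos: [0.5355, 0.0903, 0.2057]
eef_rot: [0.71, 0.704, -0.004, -0.001]
ft_force: [0.1, -0.5, 0.5]
width: 0.0869
```

Emit:
apply_moves([
  {"translation": [0, 0, 0], "turn": [0, 0, 0], "hand": 0.01},
  {"translation": [0, 0, 0], "turn": [0, 0, 0], "hand": 0.01},
  {"translation": [0, 0, 0], "turn": [0, 0, 0], "hand": 0.01},
  {"translation": [0, 0, 0], "turn": [0, 0, 0], "hand": 0.01},
  {"translation": [0, 0, 0], "turn": [0, 0, 0], "hand": 0.01},
], newtons=15)

```text
time: 1.5
ee_pos: [0.5383, 0.0892, 0.21]
eef_rot: [0.711, 0.703, -0.002, -0.0]
ft_force: [0.2, 0.6, -0.5]
width: 0.0547
```

Emit:
apply_moves([
  {"translation": [0, 0.003, -0.004], "turn": [0, 0, 0], "hand": 0.01},
  {"translation": [0, 0, 0], "turn": [0, 0, 0], "hand": 0.01},
  {"translation": [0, 0, 0], "turn": [0, 0, 0], "hand": 0.01},
  {"translation": [0, 0, 0], "turn": [0, 0, 0], "hand": 0.01},
  {"translation": [0, 0, 0], "turn": [0, 0, 0], "hand": 0.01},
])

```text
time: 2.0
ee_pos: [0.538, 0.093, 0.2064]
eef_rot: [0.711, 0.703, -0.002, -0.0]
ft_force: [1.4, -0.2, 0.3]
width: 0.0233
```

Emit:
apply_moves([
  {"translation": [0.0163, 0.0041, 0], "turn": [0, 0, 0.14], "hand": 0.01},
  {"translation": [0.0155, 0.0062, 0], "turn": [0, 0, 0.14], "hand": 0.01},
  {"translation": [0.0145, 0.0084, 0], "turn": [0, 0, 0.14], "hand": 0.01},
])

```text
time: 2.3
ee_pos: [0.581, 0.1103, 0.2064]
eef_rot: [0.544, 0.839, -0.006, -0.002]
ft_force: [-8.5, -0.1, 4.5]
width: 0.0237
```

Emit:
apply_moves([
  {"translation": [0.017, 0.011, 0], "turn": [0, 0, 0.14], "hand": 0.01},
  {"translation": [0.012, 0.0121, 0], "turn": [0, 0, 0.14], "hand": 0.01},
  {"translation": [0.01, 0.0135, 0], "turn": [0, 0, 0.14], "hand": 0.01},
  {"translation": [0.0078, 0.0148, 0], "turn": [0, 0, 0.14], "hand": 0.01},
])

```text
time: 2.7
ee_pos: [0.6244, 0.1617, 0.2063]
eef_rot: [0.281, 0.96, -0.011, -0.005]
ft_force: [-9.8, -3.2, 5.2]
width: 0.0229
```

Emit:
apply_moves([
  {"translation": [0.006, 0.016, 0], "turn": [0, 0, 0.14], "hand": 0.01},
  {"translation": [0.0035, 0.0164, 0], "turn": [0, 0, 0.14], "hand": 0.01},
  {"translation": [0.001, 0.004, 0], "turn": [0, 0, 0], "hand": 0.01},
  {"translation": [0, 0, 0], "turn": [0, 0, 0], "hand": 0.01},
])

```text
time: 3.1
ee_pos: [0.6335, 0.1972, 0.2063]
eef_rot: [0.139, 0.99, -0.015, -0.007]
ft_force: [-2.0, -2.0, 2.0]
width: 0.0233
```

Emit:
apply_moves([
  {"translation": [0, 0, 0], "turn": [0, 0, 0], "hand": 0.06},
  {"translation": [0, 0, 0], "turn": [0, 0, 0], "hand": 0.06},
  {"translation": [0, 0, 0.03], "turn": [0, 0, 0], "hand": 0.087},
  {"translation": [0, 0, 0.05], "turn": [0, 0, 0], "hand": 0.087},
  {"translation": [-0.01, -0.02, 0.05], "turn": [0, 0, -0.14], "hand": 0.087},
])

```text
time: 3.6
ee_pos: [0.6215, 0.1776, 0.3273]
eef_rot: [0.21, 0.977, -0.016, -0.014]
ft_force: [0.7, -0.1, 0.4]
width: 0.0553
```

Emit:
apply_moves([
  {"translation": [-0.025, -0.04, 0], "turn": [0, 0, -0.15], "hand": 0.087},
  {"translation": [-0.025, -0.042, 0], "turn": [0, 0, -0.15], "hand": 0.087},
  {"translation": [-0.025, -0.042, 0], "turn": [0, 0, -0.15], "hand": 0.087},
  {"translation": [-0.025, -0.042, 0], "turn": [0, 0, -0.15], "hand": 0.087},
  {"translation": [-0.025, -0.042, 0], "turn": [0, 0, -0.15], "hand": 0.087},
])

```text
time: 4.1
ee_pos: [0.4961, -0.032, 0.3348]
eef_rot: [0.557, 0.83, -0.005, -0.011]
ft_force: [1.2, -0.8, 0.2]
width: 0.0859
```

Emit:
apply_moves([
  {"translation": [0, -0.045, 0], "turn": [0, 0, 0], "hand": 0.087},
  {"translation": [0, -0.04, 0], "turn": [0, 0, 0], "hand": 0.087},
  {"translation": [0, 0, 0], "turn": [0, 0, 0], "hand": 0.087},
  {"translation": [0, 0, 0], "turn": [0, 0, 0], "hand": 0.087},
])

```text
time: 4.5
ee_pos: [0.4916, -0.1284, 0.3369]
eef_rot: [0.567, 0.824, -0.004, -0.008]
ft_force: [0.4, 0.9, 0.4]
width: 0.087
```

```bash
python3 - <<'E'
from h import *
snap('wrist','wrist2'); s=readout.read_state(); print(s['ee_pos'],s['eef_rot'],s['time'])
E
```

```text
[ 0.49147686 -0.12870195  0.33684885] [ 0.56686474  0.82375645 -0.00456371 -0.00829771] 4.55
```

View pics/wrist2.png

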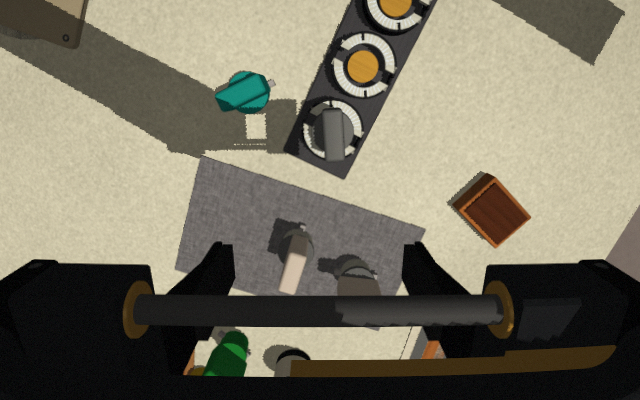

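The view shows the spent grey lamp in socket2 at about (333,132), empty socket1 at (364,66), and socket0 at (396,3). The lamps are at (295,265) and (358,285). Next I'll measure by mask.

```bash
python3 - <<'E'
from h import *
im,c=load('wrist2')
hsv=cv2.cvtColor(im,cv2.COLOR_RGB2HSV)
# plunger (orange)
m=cv2.inRange(hsv,(10,120,120),(28,255,255)); m[200:]=0
n,l,st,ce=cv2.connectedComponentsWithStats(m)
for i in range(1,n):
    if st[i,4]>200: print('plunger',ce[i],st[i])
# white rim ring: bright, low sat
m=cv2.inRange(hsv,(0,0,165),(180,28,255)); 
for nm,cx,cy in(('s1',364,66),('s2',332,129)):
    mm=np.zeros_like(m); cv2.circle(mm,(cx,cy),36,255,-1); ys,xs=np.nonzero(m&mm)
    P=ray(c,np.c_[xs,ys],.041)[:,:2]
    if nm=='s2': P=P[(xs<318)|(xs>350)] if False else P
    from scipy.optimize import least_squares
    r=np.hypot(*(P-P.mean(0)).T); 
    f=lambda q:np.hypot(P[:,0]-q[0],P[:,1]-q[1])-q[2]
    s=least_squares(f,[*P.mean(0),.034],loss='soft_l1',f_scale=.002).x; print(nm,len(P),s.round(4))
corners=ray(c,[(285,151),(344,179),(356,0),(433,13)],.011); print(corners.round(4))
import math
e=corners[2]-corners[0];print(math.atan2(-e[0],e[1])); e=corners[3]-corners[1];print(math.atan2(-e[0],e[1])); e=corners[1]-corners[0];print('w',math.hypot(*e[:2]),math.atan2(e[1],e[0]))
a=cv2.resize(im[85:185,270:400],None,fx=5,fy=5,interpolation=cv2.INTER_CUBIC); b=cv2.resize(im[205:300,250:400],(760,480),interpolation=cv2.INTER_CUBIC)
a=np.vstack([cv2.copyMakeBorder(cv2.resize(a,(400,300)),0,0,0,0,0),cv2.resize(b,(400,300))]);cv2.imwrite('pics/crop2.png',a[:,:,::-1])
E
```

```text
plunger [395.21582734   6.57074341] [380   0  32  17 417]
plunger [362.47240051  66.07830552] [348  50  30  33 779]
s1 700 [ 4.99e-01 -3.00e-04  3.19e-02]
s2 263 [ 0.4898 -0.0905  0.0339]
[[ 0.4414 -0.1444  0.011 ]
 [ 0.5354 -0.1522  0.011 ]
 [ 0.461   0.0739  0.011 ]
 [ 0.5603  0.0964  0.011 ]]
-0.08984001418183007
-0.10002311608271974
w 0.09432930938517259 -0.08322165897632638
```

View pics/crop2.png

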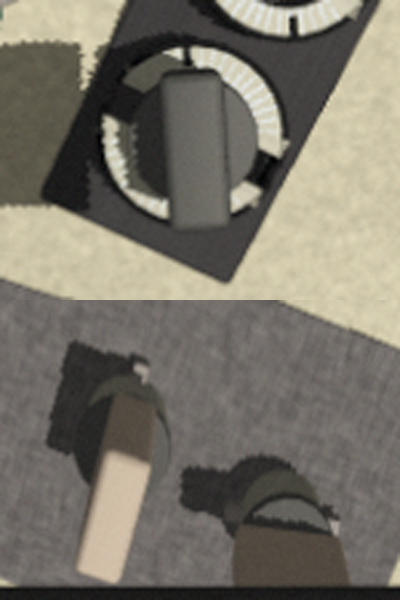

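Emit:
apply_moves([
  {"translation": [-0.0015, 0.038, -0.03], "turn": [-0.002, -0.019, 0.066], "hand": 0.087},
  {"translation": [0, 0, -0.05], "turn": [0, 0, 0], "hand": 0.087},
  {"translation": [0, 0, -0.05], "turn": [0, 0, 0], "hand": 0.087},
  {"translation": [0, 0, -0.05], "turn": [0, 0, 0], "hand": 0.087},
  {"translation": [0, 0, 0], "turn": [0, 0, 0], "hand": 0.087},
])

```text
time: 5.05
ee_pos: [0.4908, -0.0824, 0.154]
eef_rot: [0.535, 0.845, 0.002, 0.003]
ft_force: [-0.9, -0.1, 0.6]
width: 0.0872
```

```bash
cat >> h.py <<'E'
from scipy.spatial.transform import Rotation as Ro
def need(x,y,z,yaw):
    "delta from measured pose to tool-down pose, yaw in degrees from start orientation"
    s=readout.read_state(); R=Ro.from_quat(s['eef_rot'])
    T=Ro.from_euler('z',yaw,degrees=True)*Ro.from_quat([.5**.5,.5**.5,0,0])
    print('t %.2f pos %s w %.4f F %s'%(s['time'],s['ee_pos'].round(4),s['width'],s['ft_force'].round(1)))
    print('dpos',(np.array([x,y,z])-s['ee_pos']).round(4),'turn',(T*R.inv()).as_rotvec().round(3),'q7',s['joint_positions'][6].round(2))
E
python3 -c "
from h import *
need(.490,-.0905,.088,24.7)"
```

```text
t 5.05 pos [ 0.4908 -0.0824  0.154 ] w 0.0872 F [-0.9 -0.1  0.6]
dpos [-0.0008 -0.0081 -0.066 ] turn [-0.     0.008 -0.01 ] q7 0.51
```

Emit:
apply_moves([
  {"translation": [-0.0008, -0.008, -0.026], "turn": [0, 0.008, -0.01], "hand": 0.087},
  {"translation": [0, 0, -0.04], "turn": [0, 0, 0], "hand": 0.087},
  {"translation": [0, 0, 0], "turn": [0, 0, 0], "hand": 0.06},
  {"translation": [0, 0, 0], "turn": [0, 0, 0], "hand": 0.06},
])

```text
time: 5.45
ee_pos: [0.4953, -0.0872, 0.0954]
eef_rot: [0.538, 0.843, 0.002, 0.003]
ft_force: [0.1, 0.2, 1.1]
width: 0.0783
```

```bash
python3 -c "
from h import *
need(.490,-.0905,.088,24.7)"
```

```text
t 5.45 pos [ 0.4953 -0.0872  0.0954] w 0.0783 F [0.1 0.2 1.1]
dpos [-0.0053 -0.0033 -0.0074] turn [-0.001  0.008 -0.004] q7 0.51
```

Emit:
apply_moves([
  {"translation": [-0.005, -0.0033, -0.0074], "turn": [0, 0.008, -0.004], "hand": 0.02},
  {"translation": [0, 0, 0], "turn": [0, 0, 0], "hand": 0.02},
  {"translation": [0, 0, 0], "turn": [0, 0, 0], "hand": 0.02},
  {"translation": [0, 0, 0], "turn": [0, 0, 0], "hand": 0.02},
  {"translation": [0, 0, 0], "turn": [0, 0, 0], "hand": 0.015},
], newtons=25)

```text
time: 5.95
ee_pos: [0.4944, -0.0906, 0.0953]
eef_rot: [0.539, 0.842, 0.002, 0.004]
ft_force: [0.5, -0.8, 0.6]
width: 0.0387
```

```bash
python3 -c "
from h import *
need(.490,-.0905,.088,24.7)"
```

```text
t 5.95 pos [ 0.4944 -0.0906  0.0953] w 0.0387 F [ 0.5 -0.8  0.6]
dpos [-0.0044  0.0001 -0.0073] turn [ 0.     0.009 -0.001] q7 0.51
```

Emit:
apply_moves([
  {"translation": [-0.0044, 0, -0.0073], "turn": [0, 0.009, 0], "hand": 0.035},
])

```text
time: 6.05
ee_pos: [0.4909, -0.0907, 0.0889]
eef_rot: [0.539, 0.842, 0.0, 0.001]
ft_force: [-0.1, 0.5, -0.3]
width: 0.0362
```

Emit:
apply_moves([
  {"translation": [0, 0, 0], "turn": [0, 0, 0], "hand": 0.015},
])

```text
time: 6.15
ee_pos: [0.4897, -0.0906, 0.0877]
eef_rot: [0.539, 0.842, -0.0, -0.0]
ft_force: [0.6, 0.0, -0.3]
width: 0.0326
```

Emit:
apply_moves([
  {"translation": [0, 0, 0], "turn": [0, 0, 0], "hand": 0.015},
  {"translation": [0, 0, 0], "turn": [0, 0, 0], "hand": 0.015},
  {"translation": [0, 0, 0], "turn": [0, 0, 0], "hand": 0.015},
])

```text
time: 6.45
ee_pos: [0.49, -0.0904, 0.0876]
eef_rot: [0.539, 0.842, -0.0, 0.0]
ft_force: [0.6, 0.1, -0.0]
width: 0.0237
```

Emit:
apply_moves([
  {"translation": [0, 0, -0.005], "turn": [0, 0, 0], "hand": 0.015},
  {"translation": [0, 0, -0.005], "turn": [0, 0, 0], "hand": 0.015},
  {"translation": [0, 0, 0], "turn": [0, 0, 0], "hand": 0.015},
], newtons=35)

```text
time: 6.75
ee_pos: [0.4905, -0.0906, 0.0781]
eef_rot: [0.539, 0.842, 0.0, 0.001]
ft_force: [-1.2, -0.1, 8.5]
width: 0.0236
```

Emit:
apply_moves([
  {"translation": [0, 0, 0], "turn": [0, 0, 0.14], "hand": 0.015},
  {"translation": [0, 0, -0.0005], "turn": [0, 0, 0.14], "hand": 0.015},
  {"translation": [0, 0, -0.0005], "turn": [0, 0, 0.14], "hand": 0.015},
])

```text
time: 7.05
ee_pos: [0.4907, -0.0904, 0.0778]
eef_rot: [0.346, 0.938, 0.0, 0.001]
ft_force: [-2.3, -0.1, 7.8]
width: 0.0235
```

```bash
python3 -c "
from h import *
need(.490,-.0905,.079,84.7)"
```

```text
t 7.05 pos [ 0.4907 -0.0904  0.0778] w 0.0235 F [-2.3 -0.1  7.8]
dpos [-0.0007 -0.0001  0.0012] turn [-0.     0.001  0.615] q7 0.94
```

Emit:
apply_moves([
  {"translation": [0, 0, 0], "turn": [0, 0, 0.145], "hand": 0.015},
  {"translation": [0, 0, 0], "turn": [0, 0, 0.145], "hand": 0.015},
  {"translation": [0, 0, 0], "turn": [0, 0, 0.145], "hand": 0.015},
  {"translation": [0, 0, 0], "turn": [0, 0, 0.13], "hand": 0.015},
  {"translation": [0, 0, 0], "turn": [0, 0, 0.03], "hand": 0.015},
])

```text
time: 7.55
ee_pos: [0.4908, -0.0913, 0.0792]
eef_rot: [0.043, 0.999, -0.0, 0.001]
ft_force: [-1.0, 0.3, 7.8]
width: 0.0234
```

```bash
python3 -c "
from h import *
need(.490,-.0905,.079,84.7)
print(readout.read_state()['torque'])"
```

```text
t 7.55 pos [ 0.4908 -0.0913  0.0792] w 0.0234 F [-1.   0.3  7.8]
dpos [-0.0008  0.0008 -0.0002] turn [ 0.     0.002 -0.006] q7 1.55
[ 0.11242134  0.56348386 -0.0636769 ]
```

Twisted fully back; now lift.

Emit:
apply_moves([
  {"translation": [0, 0, 0.012], "turn": [0, 0, 0], "hand": 0.015},
  {"translation": [0, 0, 0.02], "turn": [0, 0, 0], "hand": 0.015},
])

```text
time: 7.75
ee_pos: [0.4891, -0.0913, 0.1101]
eef_rot: [0.043, 0.999, 0.0, -0.001]
ft_force: [-0.1, -0.4, -1.1]
width: 0.0233
```

Emit:
apply_moves([
  {"translation": [0, 0, 0.03], "turn": [0, 0, 0], "hand": 0.015},
  {"translation": [0, 0, 0.04], "turn": [0, 0, 0], "hand": 0.015},
  {"translation": [0, 0, 0.04], "turn": [0, 0, 0], "hand": 0.015},
  {"translation": [0, 0, 0.0], "turn": [0, 0, 0], "hand": 0.015},
])

```text
time: 8.15
ee_pos: [0.4878, -0.0911, 0.2265]
eef_rot: [0.046, 0.999, 0.0, -0.002]
ft_force: [0.5, 0.2, -1.7]
width: 0.0236
```

```bash
python3 - <<'E'
from h import *
s,c=snap('side','side1'); snap('scene','scene1')
need(.49,.37,.3,84.7)
a=cv2.resize(s[80:240,230:420],None,fx=4,fy=4,interpolation=cv2.INTER_CUBIC)[:600]; cv2.imwrite('pics/crop3.png',a[:,:,::-1])
E
```

```text
t 8.25 pos [ 0.4858 -0.091   0.2218] w 0.0236 F [-0.2  0.1 -2.2]
dpos [0.0042 0.461  0.0782] turn [-0.001 -0.009 -0.002] q7 1.57
```

View pics/crop3.png

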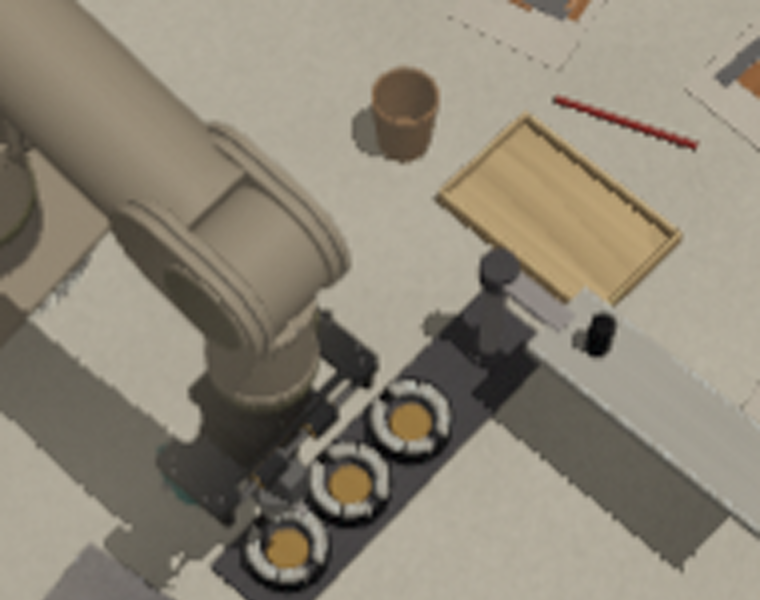

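The spent lamp is out: all three sockets show orange plungers. The tray is at crop (440–680, 118–305), with the cup to its left at (405,115). The shade points along +x.

```bash
python3 - <<'E'
from h import *
im,c=load('side1')
f=lambda u,v:(230+u/4,80+v/4)
print(ray(c,[f(528,118),f(680,237),f(437,195)],.022).round(3),ray(c,[f(405,95)],.085).round(3),ray(c,[f(404,145)],0.0).round(3))
print('shade',ray(c,[f(498,263)],.186).round(3),ray(c,[f(603,320)],.227).round(3))
E
```

```text
[[0.396 0.45  0.022]
 [0.605 0.426 0.022]
 [0.375 0.315 0.022]] [[0.298 0.359 0.085]] [[0.302 0.355 0.   ]]
shade [[0.517 0.208 0.186]] [[0.636 0.197 0.227]]
```

Emit:
apply_moves([
  {"translation": [0.002, 0.02, 0.05], "turn": [0, -0.009, 0], "hand": 0.015},
  {"translation": [0.002, 0.03, 0.045], "turn": [0, 0, 0], "hand": 0.015},
  {"translation": [0, 0.045, 0], "turn": [0, 0, 0], "hand": 0.015},
  {"translation": [0, 0.045, 0], "turn": [0, 0, 0], "hand": 0.015},
  {"translation": [0, 0.045, 0], "turn": [0, 0, 0], "hand": 0.015},
])

```text
time: 8.75
ee_pos: [0.4853, 0.0906, 0.3079]
eef_rot: [0.054, 0.999, 0.0, -0.007]
ft_force: [2.1, -0.6, -1.8]
width: 0.0235
```

Emit:
apply_moves([
  {"translation": [0, 0.045, 0], "turn": [0, 0, 0], "hand": 0.015},
  {"translation": [0, 0.045, 0], "turn": [0, 0, 0], "hand": 0.015},
  {"translation": [0, 0.045, 0], "turn": [0, 0, 0], "hand": 0.015},
  {"translation": [0, 0.045, 0], "turn": [0, 0, 0], "hand": 0.015},
  {"translation": [0, 0.03, 0], "turn": [0, 0, 0], "hand": 0.015},
])

```text
time: 9.25
ee_pos: [0.4804, 0.3094, 0.2994]
eef_rot: [0.055, 0.998, -0.002, -0.013]
ft_force: [0.3, -1.0, -2.0]
width: 0.0232
```

```bash
python3 -c "
from h import *
need(.50,.375,.0725,84.7)"
```

```text
t 9.25 pos [0.4804 0.3094 0.2994] w 0.0232 F [ 0.3 -1.  -2. ]
dpos [ 0.0196  0.0656 -0.2269] turn [ 0.003 -0.025  0.018] q7 0.73
```

Emit:
apply_moves([
  {"translation": [0.019, 0.035, 0], "turn": [0.003, -0.025, 0.018], "hand": 0.015},
  {"translation": [0, 0.02, -0.03], "turn": [0, 0, 0], "hand": 0.015},
  {"translation": [0, 0, -0.045], "turn": [0, 0, 0], "hand": 0.015},
  {"translation": [0, 0, -0.04], "turn": [0, 0, 0], "hand": 0.015},
  {"translation": [0, 0, -0.03], "turn": [0, 0, 0], "hand": 0.015},
])

```text
time: 9.75
ee_pos: [0.4946, 0.3731, 0.1438]
eef_rot: [0.042, 0.999, 0.0, -0.004]
ft_force: [-0.2, 0.3, -1.0]
width: 0.0235
```

```bash
python3 -c "
from h import *
need(.50,.375,.0725,84.7)"
```

```text
t 9.75 pos [0.4946 0.3731 0.1438] w 0.0235 F [-0.2  0.3 -1. ]
dpos [ 0.0054  0.0019 -0.0713] turn [-0.001 -0.007 -0.008] q7 0.62
```

Emit:
apply_moves([
  {"translation": [0.005, 0.002, -0.03], "turn": [0, -0.007, -0.008], "hand": 0.015},
  {"translation": [0, 0, -0.025], "turn": [0, -0.004, 0], "hand": 0.015},
  {"translation": [0, 0, -0.01], "turn": [0, 0, 0], "hand": 0.015},
  {"translation": [0, 0, 0], "turn": [0, 0, 0], "hand": 0.015},
])

```text
time: 10.15
ee_pos: [0.4955, 0.3741, 0.0693]
eef_rot: [0.046, 0.999, -0.002, -0.002]
ft_force: [0.8, -2.0, 12.2]
width: 0.0238
```

```bash
python3 -c "
from h import *
need(.50,.375,.0725,84.7)"
```

```text
t 10.15 pos [0.4955 0.3741 0.0693] w 0.0238 F [ 0.8 -2.  12.2]
dpos [0.0045 0.0009 0.0032] turn [ 0.003 -0.005 -0.001] q7 0.58
```

Emit:
apply_moves([
  {"translation": [0, 0, 0.001], "turn": [0, 0, 0], "hand": 0.05},
  {"translation": [0, 0, 0.001], "turn": [0, 0, 0], "hand": 0.05},
  {"translation": [0, 0, 0], "turn": [0, 0, 0], "hand": 0.06},
  {"translation": [0, 0, 0], "turn": [0, 0, 0], "hand": 0.06},
  {"translation": [0, 0, 0.02], "turn": [0, 0, 0], "hand": 0.06},
])

```text
time: 10.65
ee_pos: [0.4931, 0.3721, 0.0878]
eef_rot: [0.046, 0.999, -0.004, -0.005]
ft_force: [0.6, -0.4, 0.2]
width: 0.0549
```

Emit:
apply_moves([
  {"translation": [0, 0, 0.045], "turn": [0, 0, 0], "hand": 0.06},
  {"translation": [0, 0, 0.045], "turn": [0, 0, 0], "hand": 0.07},
  {"translation": [0, 0, 0.045], "turn": [0, 0, 0], "hand": 0.087},
  {"translation": [0, -0.03, 0.045], "turn": [0, 0, -0.14], "hand": 0.087},
  {"translation": [0, -0.045, 0], "turn": [0, 0, -0.14], "hand": 0.087},
])

```text
time: 11.15
ee_pos: [0.4889, 0.3034, 0.2697]
eef_rot: [0.183, 0.983, -0.001, -0.009]
ft_force: [0.8, -0.4, 0.5]
width: 0.0827
```

```bash
python3 - <<'E'
from h import *
s,c=snap('side','side2')
need(.55,-.27,.33,0)
a=cv2.resize(s[80:330,200:420],None,fx=2.4,fy=2.4,interpolation=cv2.INTER_CUBIC); cv2.imwrite('pics/crop4.png',a[:,:,::-1])
E
```

```text
t 11.20 pos [0.4908 0.2938 0.2677] w 0.0841 F [ 6.3 -3.1  0.7]
dpos [ 0.0592 -0.5638  0.0623] turn [-0.006 -0.019 -1.184] q7 0.49
```

View pics/crop4.png

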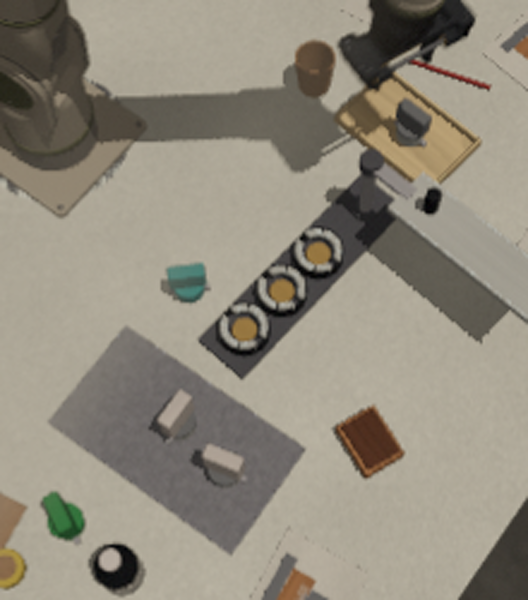

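The spent lamp stands in the tray at (412,118), and the sockets are empty. The new lamps are at crop (175,412) and (222,462). I'll fly over them for a wrist view.

Emit:
apply_moves([
  {"translation": [0, -0.045, 0.03], "turn": [0, 0, -0.14], "hand": 0.087},
  {"translation": [0.005, -0.045, 0.03], "turn": [0, 0, -0.14], "hand": 0.087},
  {"translation": [0.005, -0.048, 0], "turn": [0, 0, -0.14], "hand": 0.087},
  {"translation": [0.005, -0.048, 0], "turn": [0, 0, -0.14], "hand": 0.087},
  {"translation": [0.005, -0.048, 0], "turn": [0, 0, -0.14], "hand": 0.087},
])

```text
time: 11.7
ee_pos: [0.5073, 0.0672, 0.3222]
eef_rot: [0.521, 0.854, 0.001, -0.01]
ft_force: [1.3, 0.3, 0.0]
width: 0.0868
```

Emit:
apply_moves([
  {"translation": [0.005, -0.048, 0], "turn": [0, 0, -0.14], "hand": 0.087},
  {"translation": [0.005, -0.048, 0], "turn": [0, 0, -0.14], "hand": 0.087},
  {"translation": [0.005, -0.048, 0], "turn": [0, 0, -0.14], "hand": 0.087},
  {"translation": [0.005, -0.048, 0], "turn": [0, 0, 0], "hand": 0.087},
  {"translation": [0.005, -0.048, 0], "turn": [0, 0, 0], "hand": 0.087},
])

```text
time: 12.2
ee_pos: [0.5303, -0.1819, 0.3225]
eef_rot: [0.696, 0.718, 0.003, -0.009]
ft_force: [1.5, -0.2, -1.0]
width: 0.0868
```

```bash
python3 - <<'E'
from h import *
need(.55,-.33,.32,0)
E
```

```text
t 12.20 pos [ 0.5303 -0.1819  0.3225] w 0.0868 F [ 1.5 -0.2 -1. ]
dpos [ 0.0197 -0.1481 -0.0025] turn [-0.017 -0.009 -0.031] q7 0.29
```

Emit:
apply_moves([
  {"translation": [0.006, -0.048, 0], "turn": [-0.017, -0.009, -0.03], "hand": 0.087},
  {"translation": [0.006, -0.048, 0], "turn": [0, 0, 0], "hand": 0.087},
  {"translation": [0.005, -0.045, 0], "turn": [0, 0, 0], "hand": 0.087},
  {"translation": [0, 0, 0], "turn": [0, 0, 0], "hand": 0.087},
  {"translation": [0, 0, 0], "turn": [0, 0, 0], "hand": 0.087},
])

```text
time: 12.7
ee_pos: [0.5436, -0.3355, 0.3195]
eef_rot: [0.71, 0.704, -0.003, -0.001]
ft_force: [-0.3, 0.3, -0.0]
width: 0.0873
```

```bash
python3 - <<'E'
from h import *
need(.55,-.33,.32,0)
im,c=snap('wrist','wrist3')
hsv=cv2.cvtColor(im,cv2.COLOR_RGB2HSV)
print(proj(c,[(.50,-.262,.105),(.606,-.278,.105)]))
E
```

```text
t 12.70 pos [ 0.5436 -0.3355  0.3195] w 0.0873 F [-0.3  0.3 -0. ]
dpos [0.0064 0.0055 0.0005] turn [ 0.003 -0.004  0.01 ] q7 0.49
[[277.56051518 100.29601385]
 [376.59266129 114.57730944]]
```

View pics/wrist3.png

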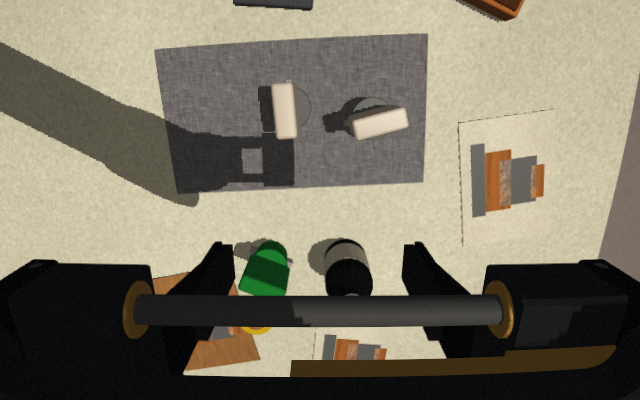

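```bash
python3 - <<'E'
from h import *
im,c=load('wrist3')
g=cv2.cvtColor(im,cv2.COLOR_RGB2GRAY)
for x0,y0,x1,y1 in((255,70,320,150),(335,92,425,150)):
    m=np.zeros_like(g); m[y0:y1,x0:x1]=(g[y0:y1,x0:x1]>150)*255
    n,l,st,ce=cv2.connectedComponentsWithStats(m); i=1+st[1:,4].argmax(); ys,xs=np.nonzero(l==i)
    P=ray(c,np.c_[xs,ys],.105)[:,:2]
    r=cv2.minAreaRect((P*1000).astype(np.float32)); b=cv2.boxPoints(r)
    e=[b[1]-b[0],b[2]-b[1]]; e=max(e,key=np.linalg.norm)
    print(st[i],'centre',np.round(r[0],1),'size',np.round(r[1],1),'long axis deg',np.degrees(np.arctan2(e[1],e[0]))%180)
E
```

```text
[ 272   83   25   56 1101] centre [ 506.8 -273.1] size [21.8 57.6] long axis deg 93.641464
[ 354  108   55   32 1076] centre [ 610.8 -287.5] size [57.7 22. ] long axis deg 14.33331
```

Emit:
apply_moves([
  {"translation": [-0.036, 0.03, -0.04], "turn": [0.003, -0.004, 0.07], "hand": 0.087},
  {"translation": [0, 0.03, -0.05], "turn": [0, 0, 0], "hand": 0.087},
  {"translation": [0, 0, -0.04], "turn": [0, 0, 0], "hand": 0.087},
  {"translation": [0, 0, 0], "turn": [0, 0, 0], "hand": 0.087},
], newtons=25)

```text
time: 13.15
ee_pos: [0.5142, -0.2789, 0.2007]
eef_rot: [0.683, 0.731, 0.001, 0.002]
ft_force: [-0.5, -0.4, -0.2]
width: 0.0874
```

```bash
python3 - <<'E'
from h import *
need(.507,-.273,.083,3.6)
E
```

```text
t 13.15 pos [ 0.5142 -0.2789  0.2007] w 0.0874 F [-0.5 -0.4 -0.2]
dpos [-0.0072  0.0059 -0.1177] turn [ 0.002  0.004 -0.005] q7 0.49
```

Emit:
apply_moves([
  {"translation": [-0.007, 0.006, -0.02], "turn": [0.002, 0.004, -0.005], "hand": 0.087},
  {"translation": [-0.001, 0, -0.03], "turn": [0, 0, 0], "hand": 0.087},
  {"translation": [-0.001, 0, -0.03], "turn": [0, 0, 0], "hand": 0.087},
  {"translation": [-0.001, 0, -0.02], "turn": [0, 0, 0], "hand": 0.087},
])

```text
time: 13.55
ee_pos: [0.5098, -0.2711, 0.1091]
eef_rot: [0.683, 0.731, 0.003, 0.006]
ft_force: [-0.7, -0.5, 0.1]
width: 0.087
```

```bash
python3 - <<'E'
from h import *
need(.507,-.273,.083,3.6)
E
```

```text
t 13.55 pos [ 0.5098 -0.2711  0.1091] w 0.0870 F [-0.7 -0.5  0.1]
dpos [-0.0028 -0.0019 -0.0261] turn [ 0.004  0.012 -0.005] q7 0.49
```

Emit:
apply_moves([
  {"translation": [-0.003, -0.002, -0.024], "turn": [0.004, 0.012, -0.005], "hand": 0.087},
])

```text
time: 13.65
ee_pos: [0.5087, -0.2728, 0.0873]
eef_rot: [0.684, 0.73, 0.001, 0.002]
ft_force: [0.6, -0.5, 0.4]
width: 0.087
```

```bash
python3 - <<'E'
from h import *
need(.507,-.273,.083,3.6)
E
```

```text
t 13.65 pos [ 0.5087 -0.2728  0.0873] w 0.0870 F [ 0.6 -0.5  0.4]
dpos [-0.0017 -0.0002 -0.0043] turn [ 0.001  0.004 -0.002] q7 0.49
```

Emit:
apply_moves([
  {"translation": [-0.0017, 0, -0.004], "turn": [0.001, 0.004, -0.002], "hand": 0.015},
  {"translation": [0, 0, 0], "turn": [0, 0, 0], "hand": 0.015},
  {"translation": [0, 0, 0], "turn": [0, 0, 0], "hand": 0.015},
  {"translation": [0, 0, 0], "turn": [0, 0, 0], "hand": 0.015},
  {"translation": [0, 0, 0], "turn": [0, 0, 0], "hand": 0.015},
])

```text
time: 14.15
ee_pos: [0.5104, -0.2727, 0.0893]
eef_rot: [0.684, 0.729, 0.001, 0.002]
ft_force: [-0.8, 0.7, 0.7]
width: 0.0553
```

Emit:
apply_moves([
  {"translation": [0, 0, 0], "turn": [0, 0, 0], "hand": 0.015},
  {"translation": [0, 0, 0], "turn": [0, 0, 0], "hand": 0.015},
  {"translation": [0, 0, 0], "turn": [0, 0, 0], "hand": 0.015},
  {"translation": [0, 0, 0], "turn": [0, 0, 0], "hand": 0.015},
  {"translation": [0, 0, 0], "turn": [0, 0, 0], "hand": 0.015},
], newtons=35)

```text
time: 14.65
ee_pos: [0.511, -0.273, 0.0908]
eef_rot: [0.684, 0.729, 0.001, 0.003]
ft_force: [0.6, 0.7, 0.8]
width: 0.0233
```

```bash
python3 - <<'E'
from h import *
need(.507,-.273,.083,3.6)
E
```

```text
t 14.65 pos [ 0.511  -0.273   0.0908] w 0.0233 F [0.6 0.7 0.8]
dpos [-0.004   0.     -0.0078] turn [ 0.003  0.007 -0.001] q7 0.48
```

Emit:
apply_moves([
  {"translation": [0, 0, 0.03], "turn": [0, 0, 0], "hand": 0.015},
  {"translation": [0, 0, 0.045], "turn": [0, 0, 0], "hand": 0.015},
  {"translation": [0, 0.02, 0.045], "turn": [0, 0, 0.14], "hand": 0.015},
  {"translation": [0, 0.03, 0], "turn": [0, 0, 0.14], "hand": 0.015},
  {"translation": [0, 0.03, 0], "turn": [0, 0, 0.14], "hand": 0.015},
])

```text
time: 15.15
ee_pos: [0.5075, -0.1946, 0.2128]
eef_rot: [0.515, 0.857, -0.001, 0.002]
ft_force: [0.7, 0.0, -2.0]
width: 0.0233
```

Emit:
apply_moves([
  {"translation": [0, 0.03, 0], "turn": [0, 0, 0.14], "hand": 0.015},
  {"translation": [0, 0.03, 0], "turn": [0, 0, 0.14], "hand": 0.015},
  {"translation": [0, 0.03, 0], "turn": [0, 0, 0.14], "hand": 0.015},
  {"translation": [0, 0.03, 0], "turn": [0, 0, 0.14], "hand": 0.015},
  {"translation": [0, 0.02, 0], "turn": [0, 0, 0.14], "hand": 0.015},
])

```text
time: 15.65
ee_pos: [0.5065, -0.0478, 0.2132]
eef_rot: [0.175, 0.985, -0.0, 0.003]
ft_force: [0.4, -1.0, -1.2]
width: 0.0232
```

```bash
python3 - <<'E'
from h import *
need(.499,-.0003,.170,84.7)
E
```

```text
t 15.65 pos [ 0.5065 -0.0478  0.2132] w 0.0232 F [ 0.4 -1.  -1.2]
dpos [-0.0075  0.0475 -0.0432] turn [0.001 0.005 0.259] q7 1.21
```

Emit:
apply_moves([
  {"translation": [-0.004, 0.025, -0.02], "turn": [0.001, 0.005, 0.13], "hand": 0.015},
  {"translation": [-0.003, 0.02, -0.02], "turn": [0, 0, 0.12], "hand": 0.015},
  {"translation": [0, 0, 0], "turn": [0, 0, 0], "hand": 0.015},
])

```text
time: 15.95
ee_pos: [0.4989, 0.0023, 0.1722]
eef_rot: [0.041, 0.999, 0.001, 0.0]
ft_force: [-0.3, -0.2, -0.7]
width: 0.0239
```

```bash
python3 - <<'E'
from h import *
need(.499,-.0003,.150,84.7)
snap('side','side3')
im,c=snap('scene','scene3')
a=cv2.resize(im[150:300,230:400],None,fx=4,fy=4,interpolation=cv2.INTER_CUBIC); cv2.imwrite('pics/crop5.png',a[:,:,::-1])
need(.499,-.0003,.150,84.7)
E
```

```text
t 15.95 pos [0.4989 0.0023 0.1722] w 0.0239 F [-0.3 -0.2 -0.7]
dpos [ 0.0001 -0.0026 -0.0222] turn [-0.001  0.001 -0.01 ] q7 1.37
t 16.05 pos [ 0.5004 -0.0006  0.1745] w 0.0233 F [ 0.5 -0.9 -0.5]
dpos [-0.0014  0.0003 -0.0245] turn [-0.     0.004 -0.001] q7 1.37
```

View pics/crop5.png

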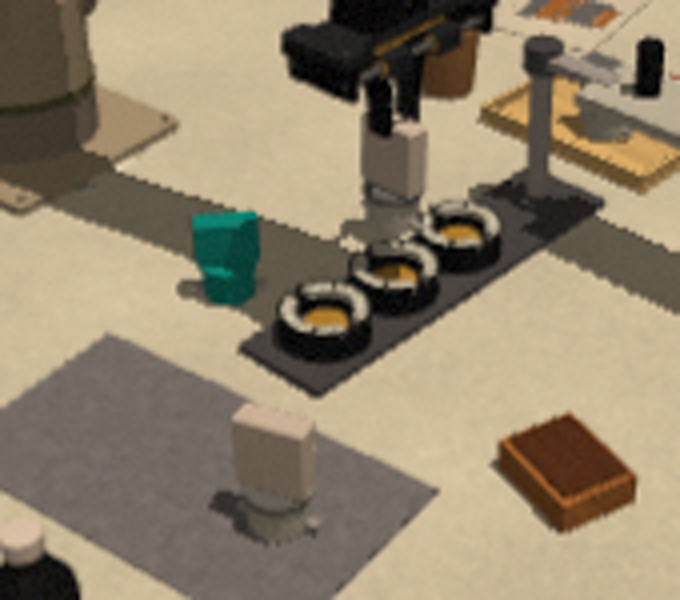

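The lamp hangs upright above socket1, slab along bar x. Lowering.

Emit:
apply_moves([
  {"translation": [-0.0014, 0, -0.02], "turn": [0, 0.004, -0.001], "hand": 0.015},
  {"translation": [0, 0, -0.015], "turn": [0, 0, 0], "hand": 0.015},
  {"translation": [0, 0, -0.003], "turn": [0, 0, 0], "hand": 0.015},
])

```text
time: 16.35
ee_pos: [0.5014, -0.0046, 0.1387]
eef_rot: [0.052, 0.999, -0.0, 0.003]
ft_force: [-0.3, -0.4, -0.7]
width: 0.0232
```

```bash
python3 - <<'E'
from h import *
need(.499,-.0003,.113,84.7)
E
```

```text
t 16.35 pos [ 0.5014 -0.0046  0.1387] w 0.0232 F [-0.3 -0.4 -0.7]
dpos [-0.0024  0.0043 -0.0257] turn [0.001 0.005 0.011] q7 1.35
```

Emit:
apply_moves([
  {"translation": [-0.0024, 0.0043, -0.004], "turn": [0.001, 0.005, 0.011], "hand": 0.015},
])

```text
time: 16.45
ee_pos: [0.4996, -0.0017, 0.1355]
eef_rot: [0.048, 0.999, -0.0, 0.001]
ft_force: [-0.8, -0.2, -0.6]
width: 0.0238
```

Emit:
apply_moves([
  {"translation": [0, 0, -0.003], "turn": [0, 0, 0], "hand": 0.015},
])

```text
time: 16.55
ee_pos: [0.4998, -0.0016, 0.1329]
eef_rot: [0.048, 0.999, -0.0, 0.001]
ft_force: [-0.6, -0.4, -0.7]
width: 0.0237
```

```bash
python3 - <<'E'
from h import *
need(.499,-.0003,.113,84.7)
E
```

```text
t 16.55 pos [ 0.4998 -0.0016  0.1329] w 0.0237 F [-0.6 -0.4 -0.7]
dpos [-0.0008  0.0013 -0.0199] turn [0.    0.001 0.004] q7 1.35
```

Emit:
apply_moves([
  {"translation": [-0.001, 0.0015, -0.007], "turn": [0, 0.001, 0.004], "hand": 0.015},
  {"translation": [0, 0, -0.006], "turn": [0, 0, 0], "hand": 0.015},
])

```text
time: 16.75
ee_pos: [0.4998, -0.0002, 0.1206]
eef_rot: [0.047, 0.999, -0.0, 0.001]
ft_force: [-0.5, 1.0, 0.4]
width: 0.0234
```

```bash
python3 - <<'E'
from h import *
need(.499,-.0003,.113,84.7)
E
```

```text
t 16.75 pos [ 4.998e-01 -2.000e-04  1.206e-01] w 0.0234 F [-0.5  1.   0.4]
dpos [-0.0008 -0.0001 -0.0076] turn [0.    0.003 0.001] q7 1.35
```

Emit:
apply_moves([
  {"translation": [-0.0008, 0, -0.007], "turn": [0, 0.003, 0], "hand": 0.015},
  {"translation": [0, 0, -0.005], "turn": [0, 0, 0], "hand": 0.015},
])

```text
time: 16.95
ee_pos: [0.4995, 0.0001, 0.1082]
eef_rot: [0.047, 0.999, -0.0, 0.001]
ft_force: [-0.8, -0.3, 5.3]
width: 0.0236
```

Emit:
apply_moves([
  {"translation": [0, 0, -0.005], "turn": [0, 0, 0], "hand": 0.015},
  {"translation": [0, 0, -0.003], "turn": [0, 0, 0], "hand": 0.015},
])

```text
time: 17.15
ee_pos: [0.5003, -0.0001, 0.1004]
eef_rot: [0.047, 0.999, -0.0, 0.001]
ft_force: [-1.3, -0.0, 7.2]
width: 0.023
```

```bash
python3 - <<'E'
from h import *
need(.499,-.0003,.101,84.7)
print(readout.read_state()['torque'])
E
```

```text
t 17.15 pos [ 5.003e-01 -1.000e-04  1.004e-01] w 0.0230 F [-1.3 -0.   7.2]
dpos [-0.0013 -0.0002  0.0006] turn [0.001 0.003 0.001] q7 1.34
[ 0.14273872  0.41409137 -0.00540909]
```

Emit:
apply_moves([
  {"translation": [-0.0005, 0, 0], "turn": [0, 0.002, -0.14], "hand": 0.015},
  {"translation": [0, 0, 0], "turn": [0, 0, -0.14], "hand": 0.015},
  {"translation": [0, 0, 0], "turn": [0, 0, -0.14], "hand": 0.015},
  {"translation": [0, 0, 0], "turn": [0, 0, -0.14], "hand": 0.015},
])

```text
time: 17.55
ee_pos: [0.5014, 0.0007, 0.102]
eef_rot: [0.329, 0.944, 0.0, 0.002]
ft_force: [-2.0, 0.7, 7.6]
width: 0.0237
```

```bash
python3 - <<'E'
from h import *
need(.499,-.0003,.101,24.7)
print(readout.read_state()['torque'])
E
```

```text
t 17.55 pos [0.5014 0.0007 0.102 ] w 0.0237 F [-2.   0.7  7.6]
dpos [-0.0024 -0.001  -0.001 ] turn [ 0.001  0.003 -0.469] q7 0.77
[0.50491098 0.42990935 0.06483281]
```

Emit:
apply_moves([
  {"translation": [-0.001, 0, -0.001], "turn": [0, 0.002, -0.14], "hand": 0.015},
  {"translation": [0, 0, 0], "turn": [0, 0, -0.14], "hand": 0.015},
  {"translation": [0, 0, 0], "turn": [0, 0, -0.14], "hand": 0.015},
  {"translation": [0, 0, 0], "turn": [0, 0, -0.09], "hand": 0.015},
])

```text
time: 17.95
ee_pos: [0.5027, 0.0023, 0.1033]
eef_rot: [0.566, 0.824, 0.001, 0.003]
ft_force: [-2.8, 0.3, 4.9]
width: 0.0236
```

```bash
python3 - <<'E'
from h import *
need(.499,-.0003,.101,24.7)
print(readout.read_state()['torque'])
E
```

```text
t 17.95 pos [0.5027 0.0023 0.1033] w 0.0236 F [-2.8  0.3  4.9]
dpos [-0.0037 -0.0026 -0.0023] turn [0.001 0.006 0.064] q7 0.24
[0.3961945  0.76262901 0.28254798]
```

Emit:
apply_moves([
  {"translation": [-0.002, -0.0015, 0.003], "turn": [0, 0.004, 0.03], "hand": 0.015},
  {"translation": [-0.001, -0.001, 0.003], "turn": [0, 0, 0.02], "hand": 0.015},
  {"translation": [0, 0, 0.002], "turn": [0, 0, 0], "hand": 0.015},
])

```text
time: 18.25
ee_pos: [0.4987, 0.0008, 0.1098]
eef_rot: [0.542, 0.84, 0.0, -0.0]
ft_force: [3.2, -0.3, -21.4]
width: 0.0234
```

```bash
python3 - <<'E'
from h import *
need(.499,-.0003,.1098,24.7)
print(readout.read_state()['torque'])
E
```

```text
t 18.25 pos [0.4987 0.0008 0.1098] w 0.0234 F [  3.2  -0.3 -21.4]
dpos [ 0.0003 -0.0011 -0.    ] turn [-0.001  0.     0.006] q7 0.31
[-0.03578908 -0.98202995 -0.1664895 ]
```

Pulling gives −21 N: the lamp is locked. Ease off and release.

Emit:
apply_moves([
  {"translation": [0, 0, -0.002], "turn": [0, 0, 0], "hand": 0.06},
  {"translation": [0, 0, 0], "turn": [0, 0, 0], "hand": 0.06},
  {"translation": [0, 0, 0], "turn": [0, 0, 0], "hand": 0.06},
  {"translation": [0, 0, 0], "turn": [0, 0, 0], "hand": 0.06},
  {"translation": [0, 0, 0.02], "turn": [0, 0, 0], "hand": 0.06},
])

```text
time: 18.75
ee_pos: [0.4972, -0.001, 0.1264]
eef_rot: [0.541, 0.841, -0.002, -0.001]
ft_force: [0.2, 0.7, -0.5]
width: 0.0549
```

Emit:
apply_moves([
  {"translation": [0, 0, 0.04], "turn": [0, 0, 0], "hand": 0.06},
  {"translation": [0, 0, 0.045], "turn": [0, 0, 0], "hand": 0.087},
  {"translation": [0, -0.04, 0.045], "turn": [0, 0, 0], "hand": 0.087},
  {"translation": [0, -0.04, 0.045], "turn": [0, 0, 0], "hand": 0.087},
  {"translation": [0, -0.045, 0.0], "turn": [0, 0, 0], "hand": 0.087},
])

```text
time: 19.25
ee_pos: [0.4972, -0.1096, 0.2955]
eef_rot: [0.536, 0.844, -0.0, 0.001]
ft_force: [1.1, -1.2, 0.1]
width: 0.0825
```

Emit:
apply_moves([
  {"translation": [0.01, -0.045, 0], "turn": [0, 0, -0.1], "hand": 0.087},
  {"translation": [0.01, -0.045, 0], "turn": [0, 0, -0.1], "hand": 0.087},
  {"translation": [0.01, -0.045, 0], "turn": [0, 0, 0], "hand": 0.087},
  {"translation": [0.01, -0.04, 0], "turn": [0, 0, 0], "hand": 0.087},
  {"translation": [0, 0, 0], "turn": [0, 0, 0], "hand": 0.087},
])

```text
time: 19.75
ee_pos: [0.5366, -0.2989, 0.2996]
eef_rot: [0.623, 0.782, -0.001, 0.005]
ft_force: [-0.7, 0.6, -0.8]
width: 0.0868
```

```bash
python3 - <<'E'
from h import *
need(.56,-.33,.32,0)
im,c=snap('wrist','wrist4')
need(.611,-.2875,.2,104)
E
```

```text
t 19.75 pos [ 0.5366 -0.2989  0.2996] w 0.0868 F [-0.7  0.6 -0.8]
dpos [ 0.0234 -0.0311  0.0204] turn [ 0.009  0.005 -0.225] q7 0.67
t 19.80 pos [ 0.537  -0.2962  0.2999] w 0.0864 F [-0.6 -0.4 -0.2]
dpos [ 0.074   0.0087 -0.0999] turn [-1.000e-03  1.100e-02  1.588e+00] q7 0.67
```

View pics/wrist4.png

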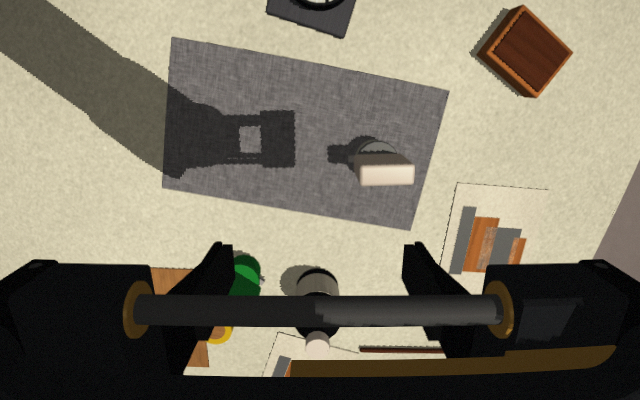

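The remaining lamp's top is at (387,175). Measuring again.

```bash
python3 - <<'E'
from h import *
im,c=load('wrist4')
g=cv2.cvtColor(im,cv2.COLOR_RGB2GRAY)
for x0,y0,x1,y1 in((335,145,416,200),):
  for th in(140,165):
    m=np.zeros_like(g); m[y0:y1,x0:x1]=(g[y0:y1,x0:x1]>th)*255
    n,l,st,ce=cv2.connectedComponentsWithStats(m); i=1+st[1:,4].argmax(); ys,xs=np.nonzero(l==i)
    P=ray(c,np.c_[xs,ys],.108)[:,:2]
    r=cv2.minAreaRect((P*1000).astype(np.float32)); b=cv2.boxPoints(r)
    e=[b[1]-b[0],b[2]-b[1]]; e=max(e,key=np.linalg.norm)
    print(st[i],'centre',np.round(r[0],1),'size',np.round(r[1],1),'long axis deg',np.degrees(np.arctan2(e[1],e[0]))%180)
need(.611,-.2875,.2,104)
E
```

```text
[ 361  165   54   21 1084] centre [ 610.5 -286.6] size [57.4 22. ] long axis deg 12.952914
[362 165  53  20 992] centre [ 610.7 -286. ] size [55.9 20.9] long axis deg 12.9747305
t 19.80 pos [ 0.537  -0.2962  0.2999] w 0.0864 F [-0.6 -0.4 -0.2]
dpos [ 0.074   0.0087 -0.0999] turn [-1.000e-03  1.100e-02  1.588e+00] q7 0.67
```

Emit:
apply_moves([
  {"translation": [0.015, 0.002, 0], "turn": [0, 0.011, 0.145], "hand": 0.087},
  {"translation": [0.015, 0.002, 0], "turn": [0, 0, 0.145], "hand": 0.087},
  {"translation": [0.015, 0.002, 0], "turn": [0, 0, 0.145], "hand": 0.087},
  {"translation": [0.015, 0.002, 0], "turn": [0, 0, 0.145], "hand": 0.087},
  {"translation": [0.01, 0, 0], "turn": [0, 0, 0.145], "hand": 0.087},
])

```text
time: 20.3
ee_pos: [0.6095, -0.2827, 0.3024]
eef_rot: [0.293, 0.956, -0.002, 0.002]
ft_force: [-0.1, 1.2, 0.1]
width: 0.0871
```

Emit:
apply_moves([
  {"translation": [0, 0, -0.02], "turn": [0, 0, 0.145], "hand": 0.087},
  {"translation": [0, 0, -0.02], "turn": [0, 0, 0.145], "hand": 0.087},
  {"translation": [0, 0, -0.02], "turn": [0, 0, 0.145], "hand": 0.087},
  {"translation": [0, 0, -0.02], "turn": [0, 0, 0.145], "hand": 0.087},
  {"translation": [0, 0, 0], "turn": [0, 0, 0.145], "hand": 0.087},
])

```text
time: 20.8
ee_pos: [0.6127, -0.2734, 0.2218]
eef_rot: [-0.077, 0.997, 0.002, 0.005]
ft_force: [0.3, 0.1, -0.2]
width: 0.0868
```

```bash
python3 - <<'E'
from h import *
need(.6107,-.2865,.088,103.3)
E
```

```text
t 20.80 pos [ 0.6127 -0.2734  0.2218] w 0.0868 F [ 0.3  0.1 -0.2]
dpos [-0.002  -0.0131 -0.1338] turn [-0.005  0.009  0.079] q7 2.04
```

Emit:
apply_moves([
  {"translation": [-0.002, -0.013, -0.03], "turn": [-0.005, 0.009, 0.079], "hand": 0.087},
  {"translation": [0, 0, -0.035], "turn": [0, 0, 0], "hand": 0.087},
  {"translation": [0, 0, -0.02], "turn": [0, 0, 0], "hand": 0.087},
])

```text
time: 21.1
ee_pos: [0.6134, -0.2824, 0.1393]
eef_rot: [-0.124, 0.992, -0.001, 0.003]
ft_force: [0.0, 0.1, -0.5]
width: 0.087
```

```bash
python3 - <<'E'
from h import *
need(.6107,-.2865,.088,103.3)
E
```

```text
t 21.10 pos [ 0.6134 -0.2824  0.1393] w 0.0870 F [ 0.   0.1 -0.5]
dpos [-0.0027 -0.0041 -0.0513] turn [ 0.001  0.007 -0.016] q7 2.13
```

Emit:
apply_moves([
  {"translation": [-0.0035, -0.004, -0.035], "turn": [0, 0.008, -0.016], "hand": 0.087},
  {"translation": [-0.0005, 0, -0.014], "turn": [0, 0.003, 0], "hand": 0.087},
])

```text
time: 21.3
ee_pos: [0.6093, -0.2835, 0.0887]
eef_rot: [-0.117, 0.993, 0.0, -0.002]
ft_force: [-0.6, 0.5, -0.2]
width: 0.087
```

```bash
python3 - <<'E'
from h import *
need(.6107,-.2865,.086,103.3)
E
```

```text
t 21.30 pos [ 0.6093 -0.2835  0.0887] w 0.0870 F [-0.6  0.5 -0.2]
dpos [ 0.0014 -0.003  -0.0027] turn [ 0.    -0.004 -0.002] q7 2.11
```

Emit:
apply_moves([
  {"translation": [0.0014, -0.003, -0.002], "turn": [0, -0.004, -0.002], "hand": 0.06},
])

```text
time: 21.4
ee_pos: [0.6107, -0.2845, 0.0857]
eef_rot: [-0.117, 0.993, 0.001, -0.001]
ft_force: [0.5, 0.3, 0.4]
width: 0.0837
```

Emit:
apply_moves([
  {"translation": [0, 0, 0], "turn": [0, 0, 0], "hand": 0.04},
  {"translation": [0, 0, 0], "turn": [0, 0, 0], "hand": 0.04},
  {"translation": [0, 0, 0], "turn": [0, 0, 0], "hand": 0.04},
])

```text
time: 21.7
ee_pos: [0.6129, -0.2844, 0.0898]
eef_rot: [-0.118, 0.993, -0.0, 0.002]
ft_force: [0.2, -0.2, -0.0]
width: 0.0628
```

```bash
python3 - <<'E'
from h import *
need(.6107,-.2865,.088,103.3)
E
```

```text
t 21.70 pos [ 0.6129 -0.2844  0.0898] w 0.0628 F [ 0.2 -0.2 -0. ]
dpos [-0.0022 -0.0021 -0.0018] turn [ 0.     0.003 -0.004] q7 2.12
```

Emit:
apply_moves([
  {"translation": [-0.0022, -0.002, -0.002], "turn": [0, 0.003, -0.004], "hand": 0.015},
  {"translation": [0, 0, 0], "turn": [0, 0, 0], "hand": 0.015},
  {"translation": [0, 0, 0], "turn": [0, 0, 0], "hand": 0.015},
  {"translation": [0, 0, 0], "turn": [0, 0, 0], "hand": 0.015},
  {"translation": [0, 0, 0], "turn": [0, 0, 0], "hand": 0.015},
], newtons=35)

```text
time: 22.2
ee_pos: [0.6119, -0.2871, 0.0906]
eef_rot: [-0.116, 0.993, -0.001, 0.002]
ft_force: [0.2, 0.1, 0.0]
width: 0.0233
```

Emit:
apply_moves([
  {"translation": [0, 0, 0], "turn": [0, 0, 0], "hand": 0.015},
  {"translation": [0, 0, 0], "turn": [0, 0, 0], "hand": 0.015},
  {"translation": [0, 0, 0], "turn": [0, 0, 0], "hand": 0.015},
])

```text
time: 22.5
ee_pos: [0.6118, -0.2872, 0.0905]
eef_rot: [-0.116, 0.993, -0.001, 0.002]
ft_force: [0.4, -0.7, 0.3]
width: 0.0238
```

```bash
python3 - <<'E'
from h import *
need(.6107,-.2865,.088,103.3)
E
```

```text
t 22.50 pos [ 0.6118 -0.2872  0.0905] w 0.0238 F [ 0.4 -0.7  0.3]
dpos [-0.0011  0.0007 -0.0025] turn [0.002 0.004 0.   ] q7 2.12
```

Emit:
apply_moves([
  {"translation": [0, 0, 0.03], "turn": [0, 0, 0], "hand": 0.015},
  {"translation": [0, 0, 0.045], "turn": [0, 0, 0], "hand": 0.015},
  {"translation": [-0.02, 0.03, 0.03], "turn": [0, 0, -0.1], "hand": 0.015},
  {"translation": [-0.025, 0.04, 0], "turn": [0, 0, -0.1], "hand": 0.015},
  {"translation": [-0.025, 0.04, 0], "turn": [0, 0, -0.1], "hand": 0.015},
])

```text
time: 23.0
ee_pos: [0.5384, -0.1791, 0.1946]
eef_rot: [0.042, 0.999, 0.001, -0.0]
ft_force: [1.3, 0.5, -1.1]
width: 0.0233
```

Emit:
apply_moves([
  {"translation": [-0.025, 0.03, 0], "turn": [0, 0, 0], "hand": 0.015},
  {"translation": [-0.018, 0.025, 0], "turn": [0, 0, 0], "hand": 0.015},
  {"translation": [0, 0, 0], "turn": [0, 0, 0], "hand": 0.015},
])

```text
time: 23.3
ee_pos: [0.4913, -0.116, 0.195]
eef_rot: [0.041, 0.999, 0.001, -0.0]
ft_force: [0.7, 0.3, -0.9]
width: 0.0235
```

```bash
python3 - <<'E'
from h import *
need(.491,-.0905,.14,84.7)
E
```

```text
t 23.30 pos [ 0.4913 -0.116   0.195 ] w 0.0235 F [ 0.7  0.3 -0.9]
dpos [-0.0003  0.0255 -0.055 ] turn [-0.002 -0.    -0.011] q7 1.62
```

Emit:
apply_moves([
  {"translation": [0, 0.0255, -0.02], "turn": [-0.002, 0, -0.011], "hand": 0.015},
  {"translation": [0, 0, -0.02], "turn": [0, 0, 0], "hand": 0.015},
  {"translation": [0, 0, -0.006], "turn": [0, 0, 0], "hand": 0.015},
])

```text
time: 23.6
ee_pos: [0.4917, -0.09, 0.1492]
eef_rot: [0.046, 0.999, -0.001, 0.002]
ft_force: [-0.7, 0.5, -1.1]
width: 0.0235
```

```bash
python3 - <<'E'
from h import *
need(.491,-.0905,.14,84.7)
E
```

```text
t 23.60 pos [ 0.4917 -0.09    0.1492] w 0.0235 F [-0.7  0.5 -1.1]
dpos [-0.0007 -0.0005 -0.0092] turn [0.002 0.003 0.   ] q7 1.54
```

Emit:
apply_moves([
  {"translation": [-0.0007, -0.0005, -0.01], "turn": [0.002, 0.003, 0], "hand": 0.015},
  {"translation": [-0.0003, 0, -0.008], "turn": [0, 0, 0], "hand": 0.015},
])

```text
time: 23.8
ee_pos: [0.4911, -0.0912, 0.1307]
eef_rot: [0.047, 0.999, 0.0, 0.0]
ft_force: [-0.0, -0.0, -2.5]
width: 0.0233
```

```bash
python3 - <<'E'
from h import *
need(.491,-.0905,.113,84.7)
E
```

```text
t 23.80 pos [ 0.4911 -0.0912  0.1307] w 0.0233 F [-0.  -0.  -2.5]
dpos [-0.0001  0.0007 -0.0177] turn [-0.001  0.     0.001] q7 1.54
```

Emit:
apply_moves([
  {"translation": [0, 0.0007, -0.006], "turn": [0, 0, 0], "hand": 0.015},
  {"translation": [0, 0, -0.006], "turn": [0, 0, 0], "hand": 0.015},
])

```text
time: 24.0
ee_pos: [0.4913, -0.0914, 0.1178]
eef_rot: [0.047, 0.999, 0.0, 0.0]
ft_force: [0.8, 0.1, -2.9]
width: 0.0233
```

Emit:
apply_moves([
  {"translation": [0, 0, -0.006], "turn": [0, 0, 0], "hand": 0.015},
  {"translation": [0, 0, -0.004], "turn": [0, 0, 0], "hand": 0.015},
])

```text
time: 24.2
ee_pos: [0.4918, -0.0918, 0.1075]
eef_rot: [0.048, 0.999, 0.0, 0.001]
ft_force: [-1.2, 0.0, 4.5]
width: 0.0235
```

```bash
python3 - <<'E'
from h import *
need(.491,-.0905,.101,84.7)
E
```

```text
t 24.20 pos [ 0.4918 -0.0918  0.1075] w 0.0235 F [-1.2  0.   4.5]
dpos [-0.0008  0.0013 -0.0065] turn [-0.     0.001  0.003] q7 1.53
```

Emit:
apply_moves([
  {"translation": [-0.001, 0.001, -0.005], "turn": [0, 0.001, 0], "hand": 0.015},
  {"translation": [0, 0, -0.0035], "turn": [0, 0, 0], "hand": 0.015},
])

```text
time: 24.4
ee_pos: [0.4921, -0.0916, 0.0999]
eef_rot: [0.048, 0.999, -0.0, 0.002]
ft_force: [-1.0, -0.2, 6.2]
width: 0.0235
```

Emit:
apply_moves([
  {"translation": [-0.0005, 0, -0.0003], "turn": [0, 0.001, -0.14], "hand": 0.015},
  {"translation": [0, 0, -0.0003], "turn": [0, 0, -0.14], "hand": 0.015},
  {"translation": [0, 0, -0.0003], "turn": [0, 0, -0.14], "hand": 0.015},
  {"translation": [0, 0, -0.0003], "turn": [0, 0, -0.14], "hand": 0.015},
])

```text
time: 24.8
ee_pos: [0.4941, -0.0915, 0.1013]
eef_rot: [0.33, 0.944, -0.001, 0.004]
ft_force: [-2.3, -0.6, 6.9]
width: 0.0233
```

```bash
python3 - <<'E'
from h import *
need(.491,-.0905,.1005,24.7)
print(readout.read_state()['torque'])
E
```

```text
t 24.80 pos [ 0.4941 -0.0915  0.1013] w 0.0233 F [-2.3 -0.6  6.9]
dpos [-0.0031  0.001  -0.0008] turn [ 0.005  0.006 -0.466] q7 0.96
[ 0.12925925  0.32954768 -0.0308131 ]
```

Emit:
apply_moves([
  {"translation": [-0.0015, 0.0005, -0.001], "turn": [0.003, 0.004, -0.14], "hand": 0.015},
  {"translation": [0, 0, -0.0003], "turn": [0, 0, -0.14], "hand": 0.015},
  {"translation": [0, 0, -0.0003], "turn": [0, 0, -0.14], "hand": 0.015},
  {"translation": [0, 0, 0], "turn": [0, 0, -0.07], "hand": 0.015},
])

```text
time: 25.2
ee_pos: [0.495, -0.0914, 0.1027]
eef_rot: [0.559, 0.829, -0.0, 0.005]
ft_force: [-5.3, -0.3, 2.8]
width: 0.0238
```

```bash
python3 - <<'E'
from h import *
need(.491,-.0905,.1005,24.7)
print(readout.read_state()['torque'])
E
```

```text
t 25.20 pos [ 0.495  -0.0914  0.1027] w 0.0238 F [-5.3 -0.3  2.8]
dpos [-0.004   0.0009 -0.0022] turn [0.005 0.007 0.047] q7 0.45
[-0.19074024  1.43676319  0.32724149]
```

Emit:
apply_moves([
  {"translation": [-0.0025, 0.0005, 0.003], "turn": [0.004, 0.005, 0.03], "hand": 0.015},
  {"translation": [-0.001, 0, 0.003], "turn": [0, 0, 0.01], "hand": 0.015},
  {"translation": [0, 0, 0.002], "turn": [0, 0, 0], "hand": 0.015},
])

```text
time: 25.5
ee_pos: [0.4919, -0.0917, 0.11]
eef_rot: [0.539, 0.842, 0.0, 0.002]
ft_force: [8.1, -4.0, -31.9]
width: 0.0233
```

```bash
python3 - <<'E'
from h import *
need(.491,-.0905,.1095,24.7)
print(readout.read_state()['torque'])
E
```

```text
t 25.50 pos [ 0.4919 -0.0917  0.11  ] w 0.0233 F [  8.1  -4.  -31.9]
dpos [-0.0009  0.0012 -0.0005] turn [ 0.002  0.004 -0.   ] q7 0.5
[-0.82066545 -2.02642609 -0.10575719]
```

Locked as well. Release, retreat toward the shade side, and look.

Emit:
apply_moves([
  {"translation": [0, 0, -0.002], "turn": [0, 0, 0], "hand": 0.06},
  {"translation": [0, 0, 0], "turn": [0, 0, 0], "hand": 0.06},
  {"translation": [0, 0, 0], "turn": [0, 0, 0], "hand": 0.06},
  {"translation": [0, 0, 0], "turn": [0, 0, 0], "hand": 0.06},
  {"translation": [0, 0, 0.02], "turn": [0, 0, 0], "hand": 0.06},
])

```text
time: 26.0
ee_pos: [0.4896, -0.0913, 0.1258]
eef_rot: [0.536, 0.844, -0.001, -0.0]
ft_force: [0.0, -0.6, 0.0]
width: 0.0548
```

Emit:
apply_moves([
  {"translation": [0, 0, 0.045], "turn": [0, 0, 0], "hand": 0.06},
  {"translation": [0, -0.01, 0.045], "turn": [0, 0, 0], "hand": 0.087},
  {"translation": [0, -0.03, 0.045], "turn": [0, 0, 0], "hand": 0.087},
  {"translation": [0, 0, 0.045], "turn": [0, 0, 0], "hand": 0.087},
  {"translation": [0, 0, 0], "turn": [0, 0, 0], "hand": 0.087},
])

```text
time: 26.5
ee_pos: [0.4881, -0.129, 0.3116]
eef_rot: [0.535, 0.845, -0.0, 0.0]
ft_force: [0.6, 0.2, -0.6]
width: 0.0829
```

```bash
python3 - <<'E'
from h import *
need(.49,-.13,.33,24.7)
im,c=snap('wrist','wrist5'); s,_=snap('side','side5')
a=cv2.resize(im[0:200,220:440],None,fx=2.5,fy=2.5); b=cv2.resize(s[80:330,200:320],(240,500)); b=cv2.resize(s[80:230,300:420],(400,500))
cv2.imwrite('pics/crop6.png',cv2.resize(np.hstack([a,b[:500,:]]),(790,415))[:,:,::-1])
for n,x,y in(('s1',.499,-.0003),('s2',.490,-.0905)):
    print(n,'expected top centre px',proj(c,[(x,y,.127)]).round(1))
g=cv2.cvtColor(im,cv2.COLOR_RGB2GRAY)
E
```

```text
t 26.50 pos [ 0.4881 -0.129   0.3116] w 0.0829 F [ 0.6  0.2 -0.6]
dpos [ 0.0019 -0.001   0.0184] turn [ 0.001  0.001 -0.012] q7 0.61
s1 expected top centre px [[385.7  60.6]]
s2 expected top centre px [[336.  141.3]]
```

View pics/crop6.png

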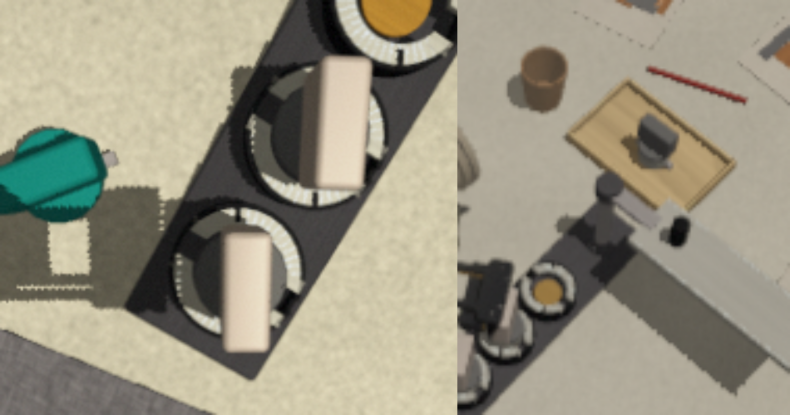

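Both lamps sit in their sockets with slabs near the locked angle; the spent lamp stands in the tray. I'll check the numbers, then close the shade.

```bash
python3 - <<'E'
from h import *
im,c=load('wrist5')
g=cv2.cvtColor(im,cv2.COLOR_RGB2GRAY); hsv=cv2.cvtColor(im,cv2.COLOR_RGB2HSV)
for x0,y0,x1,y1 in((372,20,400,94),(326,110,352,172)):
    m=np.zeros_like(g); k=(g>150)&(hsv[:,:,1]>20); m[y0:y1,x0:x1]=k[y0:y1,x0:x1]*255
    m=cv2.morphologyEx(m,cv2.MORPH_OPEN,np.ones((5,5)))
    n,l,st,ce=cv2.connectedComponentsWithStats(m); i=1+st[1:,4].argmax(); ys,xs=np.nonzero(l==i)
    P=ray(c,np.c_[xs,ys],.127)[:,:2]
    r=cv2.minAreaRect((P*1000).astype(np.float32)); b=cv2.boxPoints(r)
    e=[b[1]-b[0],b[2]-b[1]]; e=max(e,key=np.linalg.norm)
    print(st[i],np.round(r[0],1),np.round(r[1],1),np.degrees(np.arctan2(e[1],e[0]))%180-180)
print('knob?',ray(load('side5')[1],[(300+(680-457)*120/333,80+222*150/415)],.227).round(3))
need(.6345,.197,.29,75)
E
```

```text
[ 373   28   25   64 1386] [498.5   0. ] [21.8 58.1] -66.26634
[ 329  113   23   56 1172] [493.7 -88.5] [22.6 55.9] -64.20115
knob? [[0.636 0.195 0.227]]
t 26.60 pos [ 0.4864 -0.129   0.3062] w 0.0856 F [-0.5  0.3  0.3]
dpos [ 0.1481  0.326  -0.0162] turn [ 0.003 -0.006  0.867] q7 0.61
```

Emit:
apply_moves([
  {"translation": [0.02, 0.045, 0], "turn": [0, 0, 0.145], "hand": 0.087},
  {"translation": [0.02, 0.045, 0], "turn": [0, 0, 0.145], "hand": 0.087},
  {"translation": [0.02, 0.045, 0], "turn": [0, 0, 0.145], "hand": 0.087},
  {"translation": [0.02, 0.045, 0], "turn": [0, 0, 0.145], "hand": 0.087},
  {"translation": [0.02, 0.045, 0], "turn": [0, 0, 0.145], "hand": 0.087},
])

```text
time: 27.1
ee_pos: [0.5835, 0.0955, 0.2995]
eef_rot: [0.195, 0.981, -0.006, -0.005]
ft_force: [0.9, -0.7, 0.1]
width: 0.087
```

Emit:
apply_moves([
  {"translation": [0.02, 0.04, 0], "turn": [0, 0, 0.12], "hand": 0.087},
  {"translation": [0.02, 0.035, 0], "turn": [0, 0, 0], "hand": 0.087},
  {"translation": [0, 0, 0], "turn": [0, 0, 0], "hand": 0.087},
])

```text
time: 27.4
ee_pos: [0.6219, 0.1826, 0.2918]
eef_rot: [0.125, 0.992, -0.005, -0.01]
ft_force: [-0.8, -0.9, -0.0]
width: 0.0872
```

```bash
python3 - <<'E'
from h import *
need(.6345,.1965,.205,75)
E
```

```text
t 27.40 pos [0.6219 0.1826 0.2918] w 0.0872 F [-0.8 -0.9 -0. ]
dpos [ 0.0126  0.0139 -0.0868] turn [ 0.008 -0.022 -0.012] q7 0.87
```

Emit:
apply_moves([
  {"translation": [0.0126, 0.0135, 0], "turn": [0.008, -0.022, -0.012], "hand": 0.087},
  {"translation": [0, 0, -0.03], "turn": [0, 0, 0], "hand": 0.087},
])

```text
time: 27.6
ee_pos: [0.636, 0.1994, 0.2619]
eef_rot: [0.13, 0.991, 0.001, 0.002]
ft_force: [-0.7, 1.2, -0.7]
width: 0.0871
```

```bash
python3 - <<'E'
from h import *
need(.6345,.1965,.205,75)
E
```

```text
t 27.60 pos [0.636  0.1994 0.2619] w 0.0871 F [-0.7  1.2 -0.7]
dpos [-0.0015 -0.0029 -0.0569] turn [-0.002  0.004 -0.001] q7 0.84
```

Emit:
apply_moves([
  {"translation": [-0.002, -0.003, -0.03], "turn": [0, 0.004, 0], "hand": 0.07},
  {"translation": [-0.001, 0, -0.027], "turn": [0, 0.002, 0], "hand": 0.05},
  {"translation": [0, 0, 0], "turn": [0, 0, 0], "hand": 0.03},
  {"translation": [0, 0, 0], "turn": [0, 0, 0], "hand": 0.01},
  {"translation": [0, 0, 0], "turn": [0, 0, 0], "hand": 0.01},
], newtons=15)

```text
time: 28.1
ee_pos: [0.6319, 0.1957, 0.198]
eef_rot: [0.132, 0.991, 0.0, -0.003]
ft_force: [-0.5, 0.2, -0.1]
width: 0.0548
```

Emit:
apply_moves([
  {"translation": [0, 0, 0], "turn": [0, 0, 0], "hand": 0.01},
  {"translation": [0, 0, 0], "turn": [0, 0, 0], "hand": 0.01},
  {"translation": [0, 0, 0], "turn": [0, 0, 0], "hand": 0.01},
  {"translation": [0, 0, 0], "turn": [0, 0, 0], "hand": 0.01},
  {"translation": [0, 0, 0], "turn": [0, 0, 0], "hand": 0.01},
])

```text
time: 28.6
ee_pos: [0.6339, 0.1969, 0.2023]
eef_rot: [0.132, 0.991, 0.002, 0.001]
ft_force: [0.0, -0.8, -3.1]
width: 0.0232
```

```bash
python3 - <<'E'
from h import *
need(.6345,.1965,.205,75)
c=np.array([.5177,.209]);d0=np.array([-.093,-.9957])
p=readout.read_state()['ee_pos'][:2]-c; th=np.arctan2(d0[0]*p[1]-d0[1]*p[0],d0@p); print('R',np.hypot(*p),'shade',th)
a=np.linspace(th,0,12); P=c+np.hypot(*p)*np.array([[d0[0]*np.cos(t)-d0[1]*np.sin(t),d0[0]*np.sin(t)+d0[1]*np.cos(t)] for t in a])
print(P.round(4)); print(np.diff(P,axis=0).round(4),a[1]-a[0])
E
```

```text
t 28.60 pos [0.6339 0.1969 0.2023] w 0.0232 F [ 0.  -0.8 -3.1]
dpos [ 0.0006 -0.0004  0.0027] turn [-0.003  0.001  0.003] q7 0.83
R 0.11681995850005666 shade 1.5597514971693396
[[0.6339 0.1969]
 [0.631  0.1806]
 [0.6259 0.1648]
 [0.6185 0.15  ]
 [0.6092 0.1363]
 [0.598  0.1241]
 [0.5852 0.1136]
 [0.571  0.1051]
 [0.5558 0.0986]
 [0.5398 0.0943]
 [0.5234 0.0923]
 [0.5068 0.0927]]
[[-0.0029 -0.0163]
 [-0.0052 -0.0157]
 [-0.0073 -0.0148]
 [-0.0094 -0.0137]
 [-0.0112 -0.0122]
 [-0.0128 -0.0105]
 [-0.0142 -0.0086]
 [-0.0152 -0.0065]
 [-0.016  -0.0043]
 [-0.0164 -0.002 ]
 [-0.0165  0.0004]] -0.14179559065175806
```

Emit:
apply_moves([
  {"translation": [-0.003, -0.016, 0], "turn": [0, 0, -0.14], "hand": 0.01},
  {"translation": [-0.005, -0.0157, 0], "turn": [0, 0, -0.14], "hand": 0.01},
  {"translation": [-0.0073, -0.0148, 0], "turn": [0, 0, -0.14], "hand": 0.01},
  {"translation": [-0.0094, -0.0137, 0], "turn": [0, 0, -0.14], "hand": 0.01},
])

```text
time: 29.0
ee_pos: [0.6134, 0.1423, 0.2022]
eef_rot: [0.406, 0.914, 0.007, 0.006]
ft_force: [7.6, 2.4, -4.2]
width: 0.0237
```

Emit:
apply_moves([
  {"translation": [-0.011, -0.012, 0], "turn": [0, 0, -0.14], "hand": 0.01},
  {"translation": [-0.0128, -0.0105, 0], "turn": [0, 0, -0.14], "hand": 0.01},
  {"translation": [-0.0142, -0.0086, 0], "turn": [0, 0, -0.14], "hand": 0.01},
])

```text
time: 29.3
ee_pos: [0.5785, 0.1092, 0.2021]
eef_rot: [0.595, 0.803, 0.009, 0.011]
ft_force: [7.5, 1.4, -4.2]
width: 0.0231
```

```bash
cat > sh.py <<'E'
from h import *
c=np.array([.5177,.209]);d0=np.array([-.093,-.9957])
p=readout.read_state()['ee_pos'][:2]-c; th=np.arctan2(d0[0]*p[1]-d0[1]*p[0],d0@p); print('R',np.hypot(*p),'shade',th)
need(.5068,.0923,.203,0)
E
python3 sh.py
```

```text
R 0.1168037297203865 shade 0.6402801750592302
t 29.30 pos [0.5785 0.1092 0.2021] w 0.0231 F [ 7.5  1.4 -4.2]
dpos [-0.0717 -0.0169  0.0009] turn [ 0.003  0.028 -0.295] q7 -0.02
```

Emit:
apply_moves([
  {"translation": [-0.015, -0.0075, 0], "turn": [0, 0, -0.1], "hand": 0.01},
  {"translation": [-0.0155, -0.0055, 0], "turn": [0, 0, -0.1], "hand": 0.01},
  {"translation": [-0.0165, -0.003, 0], "turn": [0, 0, -0.1], "hand": 0.01},
  {"translation": [-0.0165, -0.001, 0], "turn": [0, 0, 0], "hand": 0.01},
])

```text
time: 29.7
ee_pos: [0.5181, 0.0896, 0.2019]
eef_rot: [0.716, 0.697, 0.011, 0.016]
ft_force: [9.7, -3.4, -7.1]
width: 0.0235
```

```bash
python3 sh.py
```

```text
R 0.11936835689314029 shade 0.09664204946458745
t 29.70 pos [0.5181 0.0896 0.2019] w 0.0235 F [ 9.7 -3.4 -7.1]
dpos [-0.0113  0.0027  0.0011] turn [0.007 0.039 0.027] q7 -0.32
```

Emit:
apply_moves([
  {"translation": [-0.011, 0.001, 0], "turn": [0, 0, 0], "hand": 0.01},
  {"translation": [-0.003, 0, 0], "turn": [0, 0, 0], "hand": 0.01},
])

```text
time: 29.9
ee_pos: [0.5044, 0.089, 0.2018]
eef_rot: [0.717, 0.696, 0.012, 0.018]
ft_force: [7.1, 5.3, -7.5]
width: 0.0236
```

```bash
python3 sh.py
```

```text
R 0.12073478386400055 shade -0.01738013232234702
t 29.90 pos [0.5044 0.089  0.2018] w 0.0236 F [ 7.1  5.3 -7.5]
dpos [0.0024 0.0033 0.0012] turn [0.008 0.043 0.03 ] q7 -0.33
```

Emit:
apply_moves([
  {"translation": [0.002, 0, 0], "turn": [0, 0, 0], "hand": 0.01},
  {"translation": [0, 0, 0], "turn": [0, 0, 0], "hand": 0.05},
  {"translation": [0, 0, 0], "turn": [0, 0, 0], "hand": 0.05},
  {"translation": [0, 0, 0], "turn": [0, 0, 0], "hand": 0.06},
])

```text
time: 30.3
ee_pos: [0.5061, 0.0892, 0.2023]
eef_rot: [0.717, 0.697, 0.012, 0.017]
ft_force: [0.2, 0.4, 0.3]
width: 0.0398
```

Emit:
apply_moves([
  {"translation": [0, 0, 0.04], "turn": [0, 0, 0], "hand": 0.07},
  {"translation": [0, 0, 0.04], "turn": [0, 0, 0], "hand": 0.087},
  {"translation": [0.03, -0.03, 0.04], "turn": [0, 0.03, 0], "hand": 0.087},
  {"translation": [0.03, 0, 0.02], "turn": [0, 0, 0], "hand": 0.087},
  {"translation": [0, 0, 0], "turn": [0, 0, 0], "hand": 0.087},
])

```text
time: 30.8
ee_pos: [0.5624, 0.063, 0.3413]
eef_rot: [0.716, 0.698, 0.0, 0.007]
ft_force: [-0.4, 0.2, -1.8]
width: 0.0794
```

```bash
python3 sh.py; python3 - <<'E'
from h import *
im,c=snap('wrist','wrist6'); s,_=snap('scene','scene6'); snap('side','side6')
cv2.imwrite('pics/fin.png',np.vstack([cv2.resize(im,None,fx=.75,fy=.75),cv2.resize(s[150:320,210:420],(480,290),interpolation=cv2.INTER_CUBIC)])[:,:,::-1])
E
```

```text
R 0.15270308636357463 shade 0.3904957352090691
t 30.80 pos [0.5624 0.063  0.3413] w 0.0794 F [-0.4  0.2 -1.8]
dpos [-0.0556  0.0293 -0.1383] turn [0.009 0.01  0.026] q7 -0.25
```

View pics/fin.png

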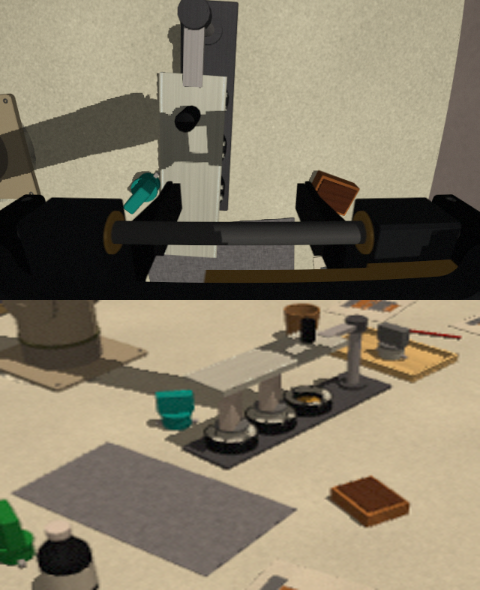

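The shade is back over the row, with the spent lamp in the tray and both new lamps seated. Final angle check from the panel edges.

```bash
python3 - <<'E'
from h import *
im,c=load('wrist6')
g=cv2.cvtColor(im,cv2.COLOR_RGB2GRAY).astype(int)
h=ray(c,[(194/.75,12/.75)],.186)[0]; k=ray(c,[(186/.75,120/.75)],.227)[0]
d=k-h; print('hub',h.round(4),'knob',k.round(4),'angle',np.arctan2(d[0],-d[1])+.093)
for a,b in(((213,100),(212,215)),((303,100),(295,330)),):
    P=ray(c,[a,b],.175); d=P[1]-P[0]; print(P.round(3).tolist(),np.arctan2(d[0],-d[1])+.093)
E
```

```text
hub [0.5171 0.2086 0.186 ] knob [0.506  0.0925 0.227 ] angle -0.0024341074779770377
[[0.468, 0.14, 0.175], [0.453, 0.026, 0.175]] -0.03242366099806496
[[0.552, 0.137, 0.175], [0.532, -0.12, 0.175]] 0.015346453120406792
```

```bash
python3 -c "
from bench import order; print(order.close_job())"
```

```text
the job is handed in; nothing more can be done
None
```

The table light is re-lamped and the job is handed in at about 31 s on the robot's clock. No verdict was reported.

**What I did**
- I swung the shade out to about 1.56 rad.
- I unlocked the only spent lamp, which was in socket2, and stood it upright in the tray.
- I locked the two new lamps from the felt into socket1 and socket2; socket0 stays empty. I never saw a third new lamp.
- I swung the shade back over the row and released it.

**What the last checks showed**
- **Shade:** about 0.00 rad from the hub and knob, and −0.03 and +0.02 rad from the two panel edges. All are inside the 0.1 rad limit.
- **Lock:** each new lamp resisted an upward pull, −21 N in socket1 and −32 N in socket2. Their slabs lie at −66° and −64° against about −65° expected.
- **Spent lamp:** it stands upright in the tray in the last pictures.
- **Bystanders:** the block and bottle look untouched. The cup was not measured again at the end.

**One reading that disagreed slightly:** the top of the lamp in socket2 measured about 4 mm off the socket axis. I put that down to image error plus a slight lean, because the socket leaves only 3 mm of play at the barrel. I did not check it further.

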